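# Make up two sewing kits

### The job

Make up two sewing kits from the stock on the table, one thing to a pocket. In the three-pocket tray stand the tall spool of thread in the middle pocket and put the round pin tin and the oblong needle box in the two end pockets, either way round; in the two-pocket tray put the squat spool and the glue bottle, again either way round. Set each thing upright on the pocket's floor, near the pocket's middle, and leave the button jar and the thimble stand where they are.

Things in the scene. Friction and masses are not known exactly. Their poses are not given: they have to be found in the camera images.
- tall_spool: Tall spool of cream thread with pale wood end discs, a cylinder 36 mm in diameter and 64 mm high, about 60 g. Origin: centre of the underside, z up; stands loose and upright on the table at the start.
- squat_spool: Squat spool of cream thread with pale wood end discs, a cylinder 56 mm in diameter and 32 mm high, about 50 g. Origin: centre of the underside, z up; stands loose and upright on the table at the start.
- pin_tin: Closed round dark steel pin tin with a paler disc on its lid, 54 mm in diameter (53 mm below the lid) and 30 mm high, about 80 g. Origin: centre of the underside, z up; stands loose and upright on the table at the start.
- needle_box: Closed oblong wooden needle box, 60 mm long (its x) by 30 mm wide (its y) by 30 mm high, about 50 g; a brass clasp on one end stands out 2 mm. Its long side starts within about 40 degrees of the world x direction. Origin: centre of the underside, z up; stands loose and upright on the table at the start.
- glue_bottle: Small white round glue bottle, body 34 mm in diameter, straight-sided up to about 40 mm, then a narrower neck and cap, 74 mm high in all, about 70 g. Origin: centre of the underside, z up; stands loose and upright on the table at the start.
- button_jar: Glass jar with a dark wooden lid, 58 mm in diameter, 52 mm high, standing loose among the stock; not part of any kit, to be left where it is. Origin: centre of the underside, z up; stands loose and upright on the table at the start.
- thimble_stand: Grey square block, 62 x 62 x 14 mm, with four brass thimbles on it, 34 mm high in all, standing loose among the stock; not part of any kit, to be left where it is. Origin: centre of the underside, z up; stands loose and upright on the table at the start.
- tray3: Three-pocket kit tray of mid-brown wood, fixed to the table: 82 mm (its x) by 240 mm (its y) by 13 mm high, floor and walls 3 mm thick. Three square pockets, 76 mm wide inside and 10 mm deep, in a row along its y, their centres at y = -79, 0 and +79 mm, x = 0. Origin: centre of the underside on the table; the pocket floors lie 3 mm above it.
- tray2: Two-pocket kit tray of mid-brown wood, fixed to the table: 82 mm (its x) by 161 mm (its y) by 13 mm high, floor and walls 3 mm thick. Two square pockets, 76 mm wide inside and 10 mm deep, side by side along its y, their centres at y = -39.5 and +39.5 mm, x = 0. Origin: centre of the underside on the table; the pocket floors lie 3 mm above it.

How it is judged:
By the outcome, as a careful person would: the job done as asked, in the order asked, and still so for the second after the job is handed in, with the robot touching nothing.
It also fails if it takes over 136 s, if anything falls off the work surface, if the arm or the gripper's body presses on something with over 40 N, if the wrist force passes 120 N, or if a joint passes its speed limit or range.

### The arm

A 6-joint arm with a two-finger parallel gripper is mounted at the origin on the work surface. World frame = base frame: x ahead of the robot, y to its left, z up, the work surface at z = 0. Lengths are in m, angles in degrees, forces in N, time in s.
With the tool pointing down it reaches from about 0.35 to 0.875 m from the base axis. Payload 4.2 kg.
Tool frame: the origin (TCP) lies on the centre line of the jaws, within the pads' length; the fingertips stand 19 mm ahead of it and the grasp point (between the pads) is the TCP; x points along the fingers, y is the direction in which the jaws open and shut, and the axes are right-handed (so a half turn about x gives the same grasp; the last joint's range is limited). The gripper opens to 87 mm and grips with 3 to 60 N. Pads are 19 mm wide; open, the fingers measure 117 mm over their backs; the gripper's body (75 mm by 190 mm) begins 51 mm behind the grasp point.
Start: joints at [77.899, 22.042, 0.453, 0, -68.411, -14.817], TCP at [0.283, 0.557, 0.242] pointing down, gripper open.
Joint ranges: [-179.83, 179.83], [-69.29, 118.12], [-61.27, 80.66], [-181.25, 117.63], [-171.15, -9.14], [-177.46, 177.46]. Speed limits (degrees/s): [159.86, 159.86, 180, 180, 180, 180].

### API

Orientations are given as a 3x3 rotation matrix whose columns are the frame's x, y, z axes.
In Python, from station import r, viewer, job, spotter gives the robot as it stands.
- The arm moves only by the tool play_rows, never from a script. Its argument "commands" is a list of rows, each an object of numbers: "fingers": the gripper command: -1 is fully open, 1 is shut, values between are in proportion; "tx", "ty", "tz": the shift along the tool's x, y, z normalised to -1 to 1, where 1 is 750 mm; "ax", "ay", "az": the turn, a rotation vector about the tool's x, y, z normalised to -1 to 1, where 1 is pi rad. In form: [{"fingers": .., "tx": .., "ty": .., "tz": .., "ax": .., "ay": .., "az": ..}, ...]. A call has 1 to 5 rows; each row is the pose to reach, as a shift and turn from the pose commanded when the call began, along the tool's axes at that moment, turning the shorter way round; what a row does not reach only later rows make up. A row lasts 1/12 s, in which the tool goes at most 41.7 mm and 7.16 degrees, less where a joint would pass 70% of its speed; a pose out of reach is approached as far as the arm can. A call with a number of a shift or a turn outside -1 to 1 is refused whole. A call with a gripper value outside its range is refused whole. The fingers move at their own pace and stop on an object; the grip force is fixed at half the most. Time passes only in rows, so rows that repeat a pose let the fingers close. It gives the time, the measured TCP pose, the force and the opening at its end, in the units of the state.
- r.sense(): the state, without advancing time (a new reading comes with each control period).
- viewer.capture(name): name is "side" or "top" or "wrist"; returns a dict with "image" (400x640x3 uint8, red, green, blue), "fx", "fy", "cx", "cy" (pixels), "R" (3x3) and "t" (3): a world point X has camera coordinates R X + t; the wrist camera has in their place "mount" (4x4, takes a point from camera to tool coordinates, whose origin is the TCP and whose axes are the tool frame's). Camera axes: x right, y down, z forward; pixel columns grow to the right and rows downward; lengths in m; the calibration is good to about 2 mm. The wrist camera is an equidistant fisheye: a pixel r from the principal point sees the ray r / f radians off the axis. A picture is of the moment at which its call begins: read the wrist's pose just before it. There is no depth.
- job.finish_job(): hands the job in, once; it reports no verdict.
Trained networks look in a picture, given as the dict that the camera call returned (one of the last four; its "shot" number tells which), for a name from the list of things; names that differ only in an ending like _2 or _b are one class to them, and where a whole thing is asked for, a point or a joint stands for the part that bears it (a point fixed in the world has none). Each returns a list of dicts, best first, with "score" (0 to 1); they miss things now and then, are a little off and sometimes report something else, mostly with a low value. They report only what shows in the picture. A call takes as long as a camera call.
- spotter.find_in(name, picture): "uv" ([column, row] in pixels, amid what is visible of it).
- spotter.silhouettes(name, picture): "region" (400x640 bool, what is visible of it) and "uv" ([column, row] in pixels, amid what is visible of it).
The state is a dict: "time_s": time; "joints": joint angles; "joint_velocities": joint speeds; "effort": joint torques, N m; "tcp_pos": TCP position; "ee_rot": TCP orientation; "wrist_force": force on the tool from outside, world axes, zero at the start; "moment": the same for the moment, N m; "gripper_width": opening from 0.0 (shut) to 1.0 (fully open).
Only numpy, scipy, OpenCV 4.12 (cv2) and the standard library are available. Lean on these libraries where they do the work, as an engineer would, in place of code of your own. Each camera call takes 0.05 s, during which the arm holds its last target. There are 200 camera calls.

## Working session

There is one attempt and no reset: what is moved stays moved. The work goes in short steps, Python scripts to look and compute and a tool call to move; the robot and the scene stay as the last step left them, time stands still between calls to the robot, and variables do not carry over. Pictures are saved under pics/ and viewed, about 12 in all and at most 16, crops included, and the job is handed in when it is done.

Besides the shell and the picture viewer there is one more tool, called after ">>>" by a JSON object that holds its "api" and its "payload". play_rows: Moves the arm, as the interface text tells. Its arguments: {"type":"object","properties":{"commands":{"type":"array"}},"required":["commands"]}

```bash
mkdir -p pics; ls; cat > h.py <<'E'
import numpy as np, cv2
from station import r, viewer, job, spotter
def save(p,n): cv2.imwrite('pics/'+n,cv2.cvtColor(p['image'],cv2.COLOR_RGB2BGR))
def ray(p,uv):
    R=np.array(p['R']);t=np.array(p['t'])
    d=R.T@np.array([(uv[0]-p['cx'])/p['fx'],(uv[1]-p['cy'])/p['fy'],1.]);return -R.T@t,d
def onz(p,uv,z):
    c,d=ray(p,uv);return c+d*(z-c[2])/d[2]
E
python3 - <<'E'
from h import *
s=r.sense();print(s['time_s'],s['tcp_pos'],np.round(s['ee_rot'],3).tolist(),s['gripper_width'],s['wrist_force'])
H=dict(tall_spool=.064,squat_spool=.032,pin_tin=.03,needle_box=.03,glue_bottle=.074,button_jar=.052,thimble_stand=.03,tray3=.013,tray2=.013)
for c in ['top','side']:
    p=viewer.capture(c);save(p,c+'0.png')
    print(c,p['fx'],p['cx'],p['cy'],np.round(-np.array(p['R']).T@p['t'],3),np.round(p['R'],2).tolist())
    for n,h in H.items():
        for d in spotter.find_in(n,p)[:3]: print(n,round(d['score'],2),np.round(d['uv']),np.round(onz(p,d['uv'],h/2),3))
E
```

```text
pics
0.0 [0.28267784 0.55680578 0.24048468] [[-0.001, -0.453, -0.892], [-0.002, -0.892, 0.453], [-1.0, 0.002, -0.0]] 0.9977371823293886 [0.17206868 0.73133836 0.5467756 ]
top 501.29244810273997 321.65603386575344 202.10127261003151 [0.437 0.025 1.218] [[0.01, -1.0, 0.02], [-1.0, -0.01, -0.06], [0.06, -0.02, -1.0]]
tall_spool 0.45 [326. 211.] [ 0.493 -0.004  0.032]
pin_tin 0.6 [425. 218.] [ 0.479 -0.243  0.015]
needle_box 0.89 [268. 232.] [0.44  0.132 0.015]
button_jar 0.86 [178. 228.] [0.448 0.345 0.026]
thimble_stand 0.7 [376. 227.] [ 0.455 -0.127  0.015]
tray3 0.9 [385. 157.] [ 0.628 -0.147  0.006]
tray3 0.73 [265. 163.] [0.608 0.143 0.006]
tray2 0.9 [385. 157.] [ 0.628 -0.147  0.006]
tray2 0.73 [265. 163.] [0.608 0.143 0.006]
side 381.86225939193355 315.00734343608826 194.5569752646166 [ 0.013 -0.729  0.564] [[0.81, -0.58, -0.02], [-0.31, -0.39, -0.87], [0.5, 0.71, -0.5]]
tall_spool 0.54 [306. 208.] [ 0.485 -0.016  0.032]
tall_spool 0.48 [234. 168.] [0.441 0.331 0.032]
squat_spool 0.85 [257. 182.] [0.465 0.224 0.016]
pin_tin 0.94 [364. 256.] [ 0.489 -0.238  0.015]
needle_box 0.8 [267. 196.] [0.45  0.134 0.015]
glue_bottle 0.92 [389. 288.] [ 0.443 -0.359  0.037]
button_jar 0.86 [234. 167.] [0.447 0.346 0.026]
thimble_stand 0.97 [319. 244.] [ 0.434 -0.142  0.015]
thimble_stand 0.6 [380. 227.] [ 0.596 -0.178  0.015]
tray3 0.89 [308. 183.] [0.595 0.137 0.006]
tray3 0.71 [381. 225.] [ 0.612 -0.164  0.006]
tray2 0.89 [308. 183.] [0.595 0.137 0.006]
tray2 0.71 [381. 225.] [ 0.612 -0.164  0.006]
```

View pics/top0.png

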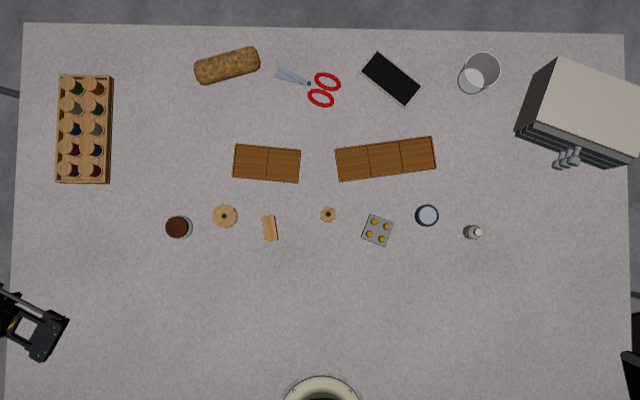

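View pics/side0.png

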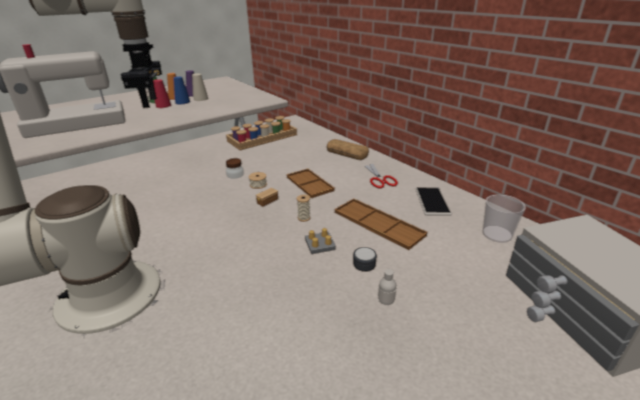

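The top view shows, left to right: jar (178,227), squat spool (224,216), needle box (269,228), tall spool (328,214), thimble stand (376,230), tin (427,215) and bottle (472,232). tray2 is at about (266,163) and tray3 at (385,158). The side view agrees. Next I'll get exact poses from the silhouettes.

```bash
python3 - <<'E'
from h import *
H=dict(tall_spool=.064,squat_spool=.032,pin_tin=.03,needle_box=.03,glue_bottle=.074,thimble_stand=.014,tray3=.013,button_jar=.052)
from scipy import ndimage
p=viewer.capture('top')
for n,h in H.items():
    for d in spotter.silhouettes(n,p)[:2]:
        m=np.array(d['region']).astype(np.uint8)
        c=cv2.findContours(m,cv2.RETR_EXTERNAL,cv2.CHAIN_APPROX_NONE)[0]
        if not c: continue
        c=max(c,key=cv2.contourArea)
        zz=h
        P=np.array([onz(p,q[0],zz)[:2]*1000 for q in c],np.float32)
        (cx,cy),(w,hh),a=cv2.minAreaRect(P)
        print(n,round(d['score'],2),'px',m.sum(),'rect',np.round([cx,cy,w,hh,a],1),np.round(cv2.boxPoints(((cx,cy),(w,hh),a))).tolist(), 'uvpos top/mid',np.round(onz(p,d['uv'],h)[:2],3),np.round(onz(p,d['uv'],h/2)[:2],3))
# colour-based trays
hsv=cv2.cvtColor(p['image'],cv2.COLOR_RGB2HSV)
for (x0,x1,y0,y1) in [(222,312,135,192),(325,445,128,192),(255,282,208,248),(208,240,200,232),(316,340,202,226)]:
    sub=hsv[y0:y1,x0:x1];m=(sub[...,1]>70).astype(np.uint8)
    c=max(cv2.findContours(m,cv2.RETR_EXTERNAL,cv2.CHAIN_APPROX_NONE)[0],key=cv2.contourArea)
    z=.013 if y1==192 else (.064 if x0==316 else .03)
    P=np.array([onz(p,q[0]+[x0,y0],z)[:2]*1000 for q in c],np.float32)
    print('col',np.round(np.hstack([*cv2.minAreaRect(P)[:2],cv2.minAreaRect(P)[2]]),1))
big=cv2.resize(p['image'][190:255,150:500],None,fx=2.28,fy=2.28,interpolation=cv2.INTER_CUBIC)
cv2.imwrite('pics/crop.png',big[...,::-1])
p=viewer.capture('side')
for n in ['tall_spool','squat_spool','glue_bottle','pin_tin']:
    h=H[n]
    for d in spotter.silhouettes(n,p)[:1]:
        v,u=np.nonzero(d['region']); print('side',n,np.round(onz(p,[u.mean(),v.mean()],h/2),3),u.min(),u.max(),v.min(),v.max(),'base',np.round(onz(p,[(u.min()+u.max())/2,v.max()],0),3))
E
```

```text
tall_spool 0.45 px 204 rect [482.7  -7.7  34.6  34.6   0.7] [[465.0, 9.0], [466.0, -25.0], [500.0, -25.0], [500.0, 10.0]] uvpos top/mid [ 0.485 -0.004] [ 0.487 -0.005]
squat_spool 0.69 px 498 rect [477.5 235.7  51.9  61.3   0.7] [[451.0, 266.0], [452.0, 205.0], [504.0, 205.0], [503.0, 267.0]] uvpos top/mid [0.474 0.233] [0.475 0.236]
squat_spool 0.38 px 2279 rect [604.1 139.1 159.   81.8  85.2] [[557.0, 63.0], [638.0, 56.0], [652.0, 215.0], [570.0, 222.0]] uvpos top/mid [0.603 0.138] [0.605 0.139]
pin_tin 0.57 px 398 rect [ 483.3 -245.5   47.6   52.7    0.7] [[459.0, -219.0], [460.0, -272.0], [507.0, -272.0], [507.0, -219.0]] uvpos top/mid [ 0.48  -0.248] [ 0.48  -0.251]
needle_box 0.73 px 341 rect [449.3 128.2  61.6  32.    9.2] [[416.0, 139.0], [421.0, 107.0], [482.0, 117.0], [477.0, 149.0]] uvpos top/mid [0.445 0.13 ] [0.446 0.132]
glue_bottle 0.67 px 225 rect [ 446.2 -338.9   32.    41.6    0.6] [[430.0, -318.0], [430.0, -360.0], [462.0, -360.0], [462.0, -318.0]] uvpos top/mid [ 0.442 -0.342] [ 0.442 -0.354]
thimble_stand 0.7 px 2287 rect [607.5 141.  161.2  84.9  85.4] [[559.0, 
[... 672 characters left out ...]
 [[422.0, 367.0], [423.0, 305.0], [476.0, 305.0], [475.0, 368.0]] uvpos top/mid [0.445 0.336] [0.445 0.343]
button_jar 0.52 px 480 rect [476.8 231.   51.1  57.9   0.7] [[451.0, 260.0], [452.0, 202.0], [503.0, 202.0], [502.0, 260.0]] uvpos top/mid [0.472 0.233] [0.473 0.237]
col [607.9 141.  161.2  82.3  85.3]
col [ 623.2 -148.1   82.2  240.1    8.7]
col [449.9 128.1  61.4  31.4   9.8]
col [478.1 235.5  57.1  54.8  46.1]
col [483.8  -7.7  32.3  34.6   0.7]
side tall_spool [ 0.48  -0.01   0.032] 298 310 195 221 base [ 0.473 -0.021  0.   ]
side squat_spool [0.474 0.232 0.016] 250 267 172 188 base [0.464 0.215 0.   ]
side pin_tin [ 0.484 -0.247  0.015] 354 377 247 271 base [ 0.469 -0.266  0.   ]
```

View pics/crop.png

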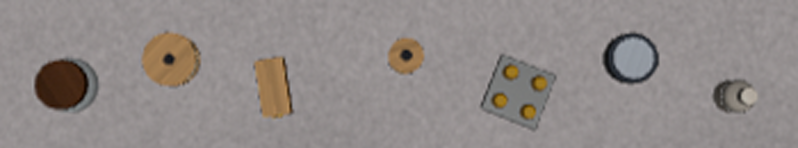

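```bash
cat > plan.py <<'E'
# usage: plan.py x,y,z,yaw,f[,maxstep_mm | w<n>] ...   prints calls; keeps the commanded pose in cmd.json
import json,sys,os,numpy as np
S=json.load(open('cmd.json')) if os.path.exists('cmd.json') else [.283,.557,.242,-116.9,-1]
cur=np.array(S[:4]);rows=[]
for a in sys.argv[1:]:
    b=a.split(',');t=np.array([float(v) if v else c for v,c in zip(b[:4],cur)]);f=float(b[4])
    st=float(b[5])/1e3 if len(b)>5 and b[5] else .040
    n=max(1,int(np.ceil(max(np.linalg.norm(t[:3]-cur[:3])/st,abs(t[3]-cur[3])/7))))
    if len(b)>6: n=int(b[6])
    rows+=[(cur+(t-cur)*k/n,f) for k in range(1,n+1)]; cur=t
c=np.array(S[:4])
for i in range(0,len(rows),5):
    out=[];a=np.radians(c[3]);y=np.array([np.cos(a),np.sin(a)]);z=np.array([y[1],-y[0]])
    for q,f in rows[i:i+5]:
        d=q[:3]-c[:3];g=[round(v/.75,3)+0 for v in(-d[2],d[:2]@y,d[:2]@z)];ax=round((c[3]-q[3])/180,3)+0
        out.append(dict(fingers=f,tx=g[0],ty=g[1],tz=g[2],ax=ax,ay=0,az=0))
    c=np.r_[c[:2]+.75*(g[1]*y+g[2]*z),c[2]-.75*g[0],c[3]-180*ax]
    print(json.dumps(out).replace(' ','').replace('"',''))
json.dump([*c,f],open('cmd.json','w'));print(np.round(c,4))
E
python3 plan.py .483,-.008,.16,-180,-1 ,,,,-1,,1
```

```text
[{fingers:-1.0,tx:0.007,ty:0.034,tz:-0.036,ax:0.022,ay:0,az:0},{fingers:-1.0,tx:0.014,ty:0.069,tz:-0.072,ax:0.044,ay:0,az:0},{fingers:-1.0,tx:0.02,ty:0.103,tz:-0.108,ax:0.066,ay:0,az:0},{fingers:-1.0,tx:0.027,ty:0.138,tz:-0.145,ax:0.088,ay:0,az:0},{fingers:-1.0,tx:0.034,ty:0.172,tz:-0.181,ax:0.11,ay:0,az:0}]
[{fingers:-1.0,tx:0.007,ty:0.02,tz:-0.046,ax:0.021,ay:0,az:0},{fingers:-1.0,tx:0.014,ty:0.041,tz:-0.091,ax:0.043,ay:0,az:0},{fingers:-1.0,tx:0.021,ty:0.061,tz:-0.137,ax:0.065,ay:0,az:0},{fingers:-1.0,tx:0.028,ty:0.081,tz:-0.183,ax:0.087,ay:0,az:0},{fingers:-1.0,tx:0.034,ty:0.101,tz:-0.228,ax:0.109,ay:0,az:0}]
[{fingers:-1.0,tx:0.007,ty:0.004,tz:-0.05,ax:0.022,ay:0,az:0},{fingers:-1.0,tx:0.014,ty:0.007,tz:-0.1,ax:0.044,ay:0,az:0},{fingers:-1.0,tx:0.021,ty:0.011,tz:-0.15,ax:0.066,ay:0,az:0},{fingers:-1.0,tx:0.028,ty:0.015,tz:-0.2,ax:0.088,ay:0,az:0},{fingers:-1.0,tx:0.034,ty:0.018,tz:-0.249,ax:0.11,ay:0,az:0}]
[{fingers:-1.0,tx:0.007,ty:-0.013,tz:-0.049,ax:0.022,ay:0,az:0},{fingers:-1.0,tx:0.007,ty:-0.013,tz:-0.049,ax:0.022,ay:0,az:0}]
[ 4.8270e-01 -8.3000e-03  1.6020e-01 -1.8008e+02]
```

>>> {"api": "play_rows", "payload": {"commands": [{"fingers": -1, "tx": 0.034, "ty": 0.172, "tz": -0.181, "ax": 0.11, "ay": 0, "az": 0}, {"fingers": -1, "tx": 0.034, "ty": 0.172, "tz": -0.181, "ax": 0.11, "ay": 0, "az": 0}, {"fingers": -1, "tx": 0.034, "ty": 0.172, "tz": -0.181, "ax": 0.11, "ay": 0, "az": 0}, {"fingers": -1, "tx": 0.034, "ty": 0.172, "tz": -0.181, "ax": 0.11, "ay": 0, "az": 0}, {"fingers": -1, "tx": 0.034, "ty": 0.172, "tz": -0.181, "ax": 0.11, "ay": 0, "az": 0}]}}

```text
time_s: 2.12
tcp_pos: [0.3456, 0.3768, 0.2155]
ee_rot: [[-0.001, -0.729, -0.684], [-0.002, -0.684, 0.729], [-1.0, 0.002, -0.0]]
wrist_force: [0.2, 0.6, 0.5]
gripper_width: 0.996
```

>>> {"api": "play_rows", "payload": {"commands": [{"fingers": -1, "tx": 0.034, "ty": 0.101, "tz": -0.228, "ax": 0.109, "ay": 0, "az": 0}, {"fingers": -1, "tx": 0.034, "ty": 0.101, "tz": -0.228, "ax": 0.109, "ay": 0, "az": 0}, {"fingers": -1, "tx": 0.034, "ty": 0.101, "tz": -0.228, "ax": 0.109, "ay": 0, "az": 0}, {"fingers": -1, "tx": 0.034, "ty": 0.101, "tz": -0.228, "ax": 0.109, "ay": 0, "az": 0}, {"fingers": -1, "tx": 0.034, "ty": 0.101, "tz": -0.228, "ax": 0.109, "ay": 0, "az": 0}]}}

```text
time_s: 2.53
tcp_pos: [0.4074, 0.2008, 0.1902]
ee_rot: [[-0.001, -0.917, -0.399], [-0.001, -0.399, 0.917], [-1.0, 0.001, -0.0]]
wrist_force: [0.2, 0.8, -0.3]
gripper_width: 0.999
```

>>> {"api": "play_rows", "payload": {"commands": [{"fingers": -1, "tx": 0.034, "ty": 0.018, "tz": -0.249, "ax": 0.11, "ay": 0, "az": 0}, {"fingers": -1, "tx": 0.034, "ty": 0.018, "tz": -0.249, "ax": 0.11, "ay": 0, "az": 0}, {"fingers": -1, "tx": 0.034, "ty": 0.018, "tz": -0.249, "ax": 0.11, "ay": 0, "az": 0}, {"fingers": -1, "tx": 0.034, "ty": 0.018, "tz": -0.249, "ax": 0.11, "ay": 0, "az": 0}, {"fingers": -1, "tx": 0.034, "ty": 0.018, "tz": -0.249, "ax": 0.11, "ay": 0, "az": 0}]}}

```text
time_s: 2.95
tcp_pos: [0.4705, 0.0248, 0.1647]
ee_rot: [[-0.0, -0.998, -0.065], [-0.0, -0.065, 0.998], [-1.0, 0.0, -0.0]]
wrist_force: [0.1, -0.6, -0.1]
gripper_width: 1.002
```

>>> {"api": "play_rows", "payload": {"commands": [{"fingers": -1, "tx": 0.007, "ty": -0.013, "tz": -0.049, "ax": 0.022, "ay": 0, "az": 0}, {"fingers": -1, "tx": 0.007, "ty": -0.013, "tz": -0.049, "ax": 0.022, "ay": 0, "az": 0}, {"fingers": -1, "tx": 0.007, "ty": -0.013, "tz": -0.049, "ax": 0.022, "ay": 0, "az": 0}, {"fingers": -1, "tx": 0.007, "ty": -0.013, "tz": -0.049, "ax": 0.022, "ay": 0, "az": 0}]}}

```text
time_s: 3.28
tcp_pos: [0.4825, -0.0082, 0.1599]
ee_rot: [[0.0, -1.0, 0.002], [0.0, 0.002, 1.0], [-1.0, -0.0, 0.0]]
wrist_force: [-1.1, -0.2, -0.6]
gripper_width: 0.999
```

```bash
cat >> h.py <<'E'
def wray(p,s,uv):
    M=np.array(p['mount']);v=np.array([uv[0]-p['cx'],uv[1]-p['cy']]);rr=np.hypot(*v);th=rr/p['fx']
    d=np.r_[np.sin(th)*v/max(rr,1e-9),np.cos(th)];R=np.array(s['ee_rot'])
    return R@M[:3,3]+np.array(s['tcp_pos']),R@M[:3,:3]@d
def wz(p,s,uv,z):
    c,d=wray(p,s,uv);return c+d*(z-c[2])/d[2]
def look(n,z):
    s=r.sense();p=viewer.capture('wrist')
    for d in spotter.silhouettes(n,p)[:2]:
        m=np.array(d['region']).astype(np.uint8)
        c=max(cv2.findContours(m,cv2.RETR_EXTERNAL,cv2.CHAIN_APPROX_NONE)[0],key=cv2.contourArea)
        P=np.array([wz(p,s,q[0],z)[:2]*1000 for q in c],np.float32)
        print(n,round(d['score'],2),np.round(d['uv']),np.round(np.hstack([*cv2.minAreaRect(P)[:2],cv2.minAreaRect(P)[2]]),1))
    return s,p
E
python3 - <<'E'
from h import *
s,p=look('tall_spool',.064);save(p,'w1.png')
print(s['time_s'],s['tcp_pos'],np.round(s['ee_rot'],3).tolist(),s['gripper_width'])
E
```

```text
tall_spool 0.59 [322. 203.] [481.6 -16.   46.2  35.   89.9]
3.2833 [ 0.48248543 -0.00824421  0.15985894] [[0.0, -1.0, 0.002], [0.0, 0.002, 1.0], [-1.0, -0.0, 0.0]] 0.9994248105156831
```

View pics/w1.png

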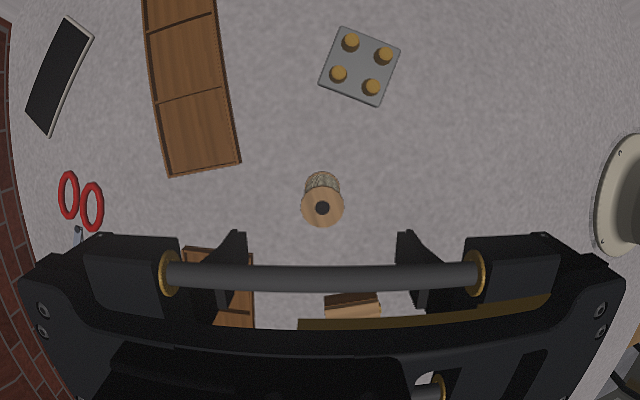

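The wrist view shows the spool's top disc at (322,208), midway between the jaws, so the top-camera estimate is good. I'll grasp it.

```bash
python3 plan.py ,,.045,,-1,26 ; python3 plan.py ,,,,1,,5; python3 plan.py ,,.14,,1 ,,,,1,,1; python3 plan.py .623,-.148,.14,,1; python3 plan.py ,,.05,,1,26 ,,,,1,,1
```

```text
[{fingers:-1.0,tx:0.031,ty:0.0,tz:0.0,ax:0.0,ay:0,az:0},{fingers:-1.0,tx:0.061,ty:0.0,tz:0.0,ax:0.0,ay:0,az:0},{fingers:-1.0,tx:0.092,ty:0.0,tz:0.0,ax:0.0,ay:0,az:0},{fingers:-1.0,tx:0.123,ty:0.0,tz:0.0,ax:0.0,ay:0,az:0},{fingers:-1.0,tx:0.154,ty:0.0,tz:0.0,ax:0.0,ay:0,az:0}]
[ 4.8270e-01 -8.3000e-03  4.4800e-02 -1.8008e+02]
[{fingers:1.0,tx:0.0,ty:0.0,tz:0.0,ax:0.0,ay:0,az:0},{fingers:1.0,tx:0.0,ty:0.0,tz:0.0,ax:0.0,ay:0,az:0},{fingers:1.0,tx:0.0,ty:0.0,tz:0.0,ax:0.0,ay:0,az:0},{fingers:1.0,tx:0.0,ty:0.0,tz:0.0,ax:0.0,ay:0,az:0},{fingers:1.0,tx:0.0,ty:0.0,tz:0.0,ax:0.0,ay:0,az:0}]
[ 4.8270e-01 -8.3000e-03  4.4800e-02 -1.8008e+02]
[{fingers:1.0,tx:-0.042,ty:0.0,tz:0.0,ax:0.0,ay:0,az:0},{fingers:1.0,tx:-0.085,ty:0.0,tz:0.0,ax:0.0,ay:0,az:0},{fingers:1.0,tx:-0.127,ty:0.0,tz:0.0,ax:0.0,ay:0,az:0},{fingers:1.0,tx:-0.127,ty:0.0,tz:0.0,ax:0.0,ay:0,az:0}]
[ 4.8270e-01 -8.3000e-03  1.4000e-01 -1.8008e+02]
[{fingers:1.0,tx:0.0,ty:-0.037,tz:-0.037,ax:0.0,ay:0,az:0},{fingers:1.0,tx:0.0,ty:-0.075,tz:-0.074,ax:0.0,ay:0,az:0},{fingers:1.0,tx:0.0,ty:-0.112,tz:-0.112,ax:0.0,ay:0,az:0},{fingers:1.0,tx:0.0,ty:-0.15,tz:-0.149,ax:0.0,ay:0,az:0},{fingers:1.0,tx:0.0,ty:-0.187,tz:-0.186,ax:0.0,ay:0,az:0}]
[ 6.2280e-01 -1.4800e-01  1.4000e-01 -1.8008e+02]
[{fingers:1.0,tx:0.03,ty:0.0,tz:0.0,ax:0.0,ay:0,az:0},{fingers:1.0,tx:0.06,ty:0.0,tz:0.0,ax:0.0,ay:0,az:0},{fingers:1.0,tx:0.09,ty:0.0,tz:0.0,ax:0.0,ay:0,az:0},{fingers:1.0,tx:0.12,ty:0.0,tz:0.0,ax:0.0,ay:0,az:0},{fingers:1.0,tx:0.12,ty:0.0,tz:0.0,ax:0.0,ay:0,az:0}]
[ 6.2280e-01 -1.4800e-01  5.0000e-02 -1.8008e+02]
```

>>> {"api": "play_rows", "payload": {"commands": [{"fingers": -1, "tx": 0.031, "ty": 0, "tz": 0, "ax": 0, "ay": 0, "az": 0}, {"fingers": -1, "tx": 0.061, "ty": 0, "tz": 0, "ax": 0, "ay": 0, "az": 0}, {"fingers": -1, "tx": 0.092, "ty": 0, "tz": 0, "ax": 0, "ay": 0, "az": 0}, {"fingers": -1, "tx": 0.123, "ty": 0, "tz": 0, "ax": 0, "ay": 0, "az": 0}, {"fingers": -1, "tx": 0.154, "ty": 0, "tz": 0, "ax": 0, "ay": 0, "az": 0}]}}

```text
time_s: 3.8
tcp_pos: [0.4827, -0.0066, 0.0439]
ee_rot: [[0.002, -1.0, -0.001], [0.0, -0.001, 1.0], [-1.0, -0.002, 0.0]]
wrist_force: [-0.6, 0.9, 0.3]
gripper_width: 0.999
```

>>> {"api": "play_rows", "payload": {"commands": [{"fingers": 1, "tx": 0, "ty": 0, "tz": 0, "ax": 0, "ay": 0, "az": 0}, {"fingers": 1, "tx": 0, "ty": 0, "tz": 0, "ax": 0, "ay": 0, "az": 0}, {"fingers": 1, "tx": 0, "ty": 0, "tz": 0, "ax": 0, "ay": 0, "az": 0}, {"fingers": 1, "tx": 0, "ty": 0, "tz": 0, "ax": 0, "ay": 0, "az": 0}, {"fingers": 1, "tx": 0, "ty": 0, "tz": 0, "ax": 0, "ay": 0, "az": 0}]}}

```text
time_s: 4.22
tcp_pos: [0.4834, -0.0076, 0.0458]
ee_rot: [[0.003, -1.0, 0.001], [0.001, 0.001, 1.0], [-1.0, -0.003, 0.001]]
wrist_force: [0.7, -0.7, 0.8]
gripper_width: 0.705
```

>>> {"api": "play_rows", "payload": {"commands": [{"fingers": 1, "tx": 0, "ty": 0, "tz": 0, "ax": 0, "ay": 0, "az": 0}, {"fingers": 1, "tx": 0, "ty": 0, "tz": 0, "ax": 0, "ay": 0, "az": 0}, {"fingers": 1, "tx": 0, "ty": 0, "tz": 0, "ax": 0, "ay": 0, "az": 0}]}}

```text
time_s: 4.47
tcp_pos: [0.4827, -0.0081, 0.0448]
ee_rot: [[0.001, -1.0, 0.002], [0.0, 0.002, 1.0], [-1.0, -0.001, 0.0]]
wrist_force: [-0.7, 0.4, 0.4]
gripper_width: 0.483
```

>>> {"api": "play_rows", "payload": {"commands": [{"fingers": 1, "tx": 0, "ty": 0, "tz": 0, "ax": 0, "ay": 0, "az": 0}, {"fingers": 1, "tx": 0, "ty": 0, "tz": 0, "ax": 0, "ay": 0, "az": 0}, {"fingers": 1, "tx": 0, "ty": 0, "tz": 0, "ax": 0, "ay": 0, "az": 0}, {"fingers": 1, "tx": 0, "ty": 0, "tz": 0, "ax": 0, "ay": 0, "az": 0}]}}

```text
time_s: 4.8
tcp_pos: [0.4825, -0.0081, 0.0445]
ee_rot: [[0.0, -1.0, 0.002], [-0.0, 0.002, 1.0], [-1.0, -0.0, -0.0]]
wrist_force: [-0.9, 0.3, 3.1]
gripper_width: 0.408
```

>>> {"api": "play_rows", "payload": {"commands": [{"fingers": 1, "tx": -0.03, "ty": 0, "tz": 0, "ax": 0, "ay": 0, "az": 0}, {"fingers": 1, "tx": -0.065, "ty": 0, "tz": 0, "ax": 0, "ay": 0, "az": 0}, {"fingers": 1, "tx": -0.1, "ty": 0, "tz": 0, "ax": 0, "ay": 0, "az": 0}, {"fingers": 1, "tx": -0.127, "ty": 0, "tz": 0, "ax": 0, "ay": 0, "az": 0}, {"fingers": 1, "tx": -0.127, "ty": 0, "tz": 0, "ax": 0, "ay": 0, "az": 0}]}}

```text
time_s: 5.22
tcp_pos: [0.4851, -0.0076, 0.1435]
ee_rot: [[0.009, -1.0, 0.001], [0.002, 0.001, 1.0], [-1.0, -0.009, 0.002]]
wrist_force: [0.4, 0.0, 0.1]
gripper_width: 0.406
```

>>> {"api": "play_rows", "payload": {"commands": [{"fingers": 1, "tx": 0, "ty": -0.037, "tz": -0.037, "ax": 0, "ay": 0, "az": 0}, {"fingers": 1, "tx": 0, "ty": -0.075, "tz": -0.074, "ax": 0, "ay": 0, "az": 0}, {"fingers": 1, "tx": 0, "ty": -0.112, "tz": -0.112, "ax": 0, "ay": 0, "az": 0}, {"fingers": 1, "tx": 0, "ty": -0.15, "tz": -0.149, "ax": 0, "ay": 0, "az": 0}, {"fingers": 1, "tx": 0, "ty": -0.187, "tz": -0.186, "ax": 0, "ay": 0, "az": 0}]}}

```text
time_s: 5.63
tcp_pos: [0.6231, -0.1492, 0.1381]
ee_rot: [[-0.002, -1.0, 0.002], [0.0, 0.002, 1.0], [-1.0, 0.002, 0.0]]
wrist_force: [0.5, 1.2, -0.6]
gripper_width: 0.407
```

>>> {"api": "play_rows", "payload": {"commands": [{"fingers": 1, "tx": 0, "ty": 0, "tz": 0, "ax": 0, "ay": 0, "az": 0}]}}

```text
time_s: 5.72
tcp_pos: [0.6262, -0.1523, 0.1371]
ee_rot: [[0.001, -1.0, 0.006], [-0.002, 0.006, 1.0], [-1.0, -0.001, -0.002]]
wrist_force: [0.6, -0.2, -0.8]
gripper_width: 0.409
```

```bash
python3 - <<'E'
from h import *
s,p=look('tray3',.013);save(p,'w2.png')
print(s['tcp_pos'],s['gripper_width'])
E
```

```text
tray3 0.74 [319. 142.] [ 626.9 -183.8   83.6  171.8    8.8]
[ 0.6261688  -0.15225203  0.13706114] 0.4093375164998862
```

View pics/w2.png

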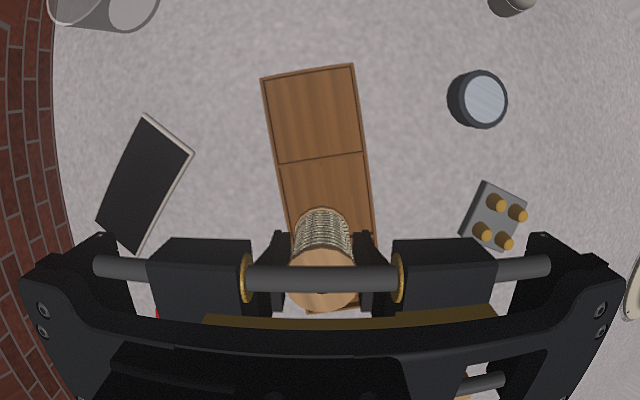

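The spool is held and upright, with the pocket beneath it. Tray far-end edge checks within about 2 mm. Lowering and releasing.

>>> {"api": "play_rows", "payload": {"commands": [{"fingers": 1, "tx": 0.035, "ty": 0, "tz": 0, "ax": 0, "ay": 0, "az": 0}, {"fingers": 1, "tx": 0.07, "ty": 0, "tz": 0, "ax": 0, "ay": 0, "az": 0}, {"fingers": 1, "tx": 0.1, "ty": 0, "tz": 0, "ax": 0, "ay": 0, "az": 0}, {"fingers": 1, "tx": 0.115, "ty": 0, "tz": 0, "ax": 0, "ay": 0, "az": 0}, {"fingers": 1, "tx": 0.122, "ty": 0, "tz": 0, "ax": 0, "ay": 0, "az": 0}]}}

```text
time_s: 6.23
tcp_pos: [0.6193, -0.1468, 0.0475]
ee_rot: [[-0.008, -1.0, 0.0], [-0.0, 0.0, 1.0], [-1.0, 0.008, -0.0]]
wrist_force: [-11.3, 6.4, 25.6]
gripper_width: 0.404
```

>>> {"api": "play_rows", "payload": {"commands": [{"fingers": 1, "tx": 0, "ty": 0, "tz": 0, "ax": 0, "ay": 0, "az": 0}, {"fingers": 1, "tx": 0, "ty": 0, "tz": 0, "ax": 0, "ay": 0, "az": 0}, {"fingers": 1, "tx": 0, "ty": 0, "tz": 0, "ax": 0, "ay": 0, "az": 0}, {"fingers": 1, "tx": 0, "ty": 0, "tz": 0, "ax": 0, "ay": 0, "az": 0}]}}

```text
time_s: 6.57
tcp_pos: [0.6227, -0.1476, 0.0487]
ee_rot: [[0.001, -1.0, 0.001], [-0.0, 0.001, 1.0], [-1.0, -0.001, -0.0]]
wrist_force: [0.5, 0.1, -0.0]
gripper_width: 0.409
```

>>> {"api": "play_rows", "payload": {"commands": [{"fingers": -1, "tx": 0, "ty": 0, "tz": 0, "ax": 0, "ay": 0, "az": 0}, {"fingers": -1, "tx": 0, "ty": 0, "tz": 0, "ax": 0, "ay": 0, "az": 0}, {"fingers": -1, "tx": 0, "ty": 0, "tz": 0, "ax": 0, "ay": 0, "az": 0}, {"fingers": -1, "tx": 0, "ty": 0, "tz": 0, "ax": 0, "ay": 0, "az": 0}, {"fingers": -1, "tx": 0, "ty": 0, "tz": 0, "ax": 0, "ay": 0, "az": 0}]}}

```text
time_s: 6.98
tcp_pos: [0.6225, -0.1479, 0.0481]
ee_rot: [[0.0, -1.0, 0.002], [-0.0, 0.002, 1.0], [-1.0, -0.0, -0.0]]
wrist_force: [-0.1, 0.0, -1.4]
gripper_width: 0.7
```

>>> {"api": "play_rows", "payload": {"commands": [{"fingers": -1, "tx": -0.03, "ty": 0, "tz": 0, "ax": 0, "ay": 0, "az": 0}, {"fingers": -1, "tx": -0.07, "ty": 0, "tz": 0, "ax": 0, "ay": 0, "az": 0}, {"fingers": -1, "tx": -0.122, "ty": 0, "tz": 0, "ax": 0, "ay": 0, "az": 0}, {"fingers": -1, "tx": -0.122, "ty": 0, "tz": 0, "ax": 0, "ay": 0, "az": 0}]}}

```text
time_s: 7.32
tcp_pos: [0.6273, -0.1487, 0.1482]
ee_rot: [[0.015, -1.0, -0.0], [-0.003, -0.0, 1.0], [-1.0, -0.015, -0.003]]
wrist_force: [1.2, 0.0, 2.1]
gripper_width: 0.969
```

>>> {"api": "play_rows", "payload": {"commands": [{"fingers": -1, "tx": 0, "ty": 0.186, "tz": -0.13, "ax": 0, "ay": 0, "az": 0}, {"fingers": -1, "tx": 0, "ty": 0.186, "tz": -0.13, "ax": 0, "ay": 0, "az": 0}, {"fingers": -1, "tx": 0, "ty": 0.186, "tz": -0.13, "ax": 0, "ay": 0, "az": 0}, {"fingers": -1, "tx": 0, "ty": 0.186, "tz": -0.13, "ax": 0, "ay": 0, "az": 0}, {"fingers": -1, "tx": 0, "ty": 0.186, "tz": -0.13, "ax": 0, "ay": 0, "az": 0}]}}

```text
time_s: 7.73
tcp_pos: [0.4768, -0.247, 0.1394]
ee_rot: [[-0.004, -1.0, 0.007], [0.001, 0.007, 1.0], [-1.0, 0.004, 0.001]]
wrist_force: [0.7, 1.0, -0.8]
gripper_width: 1.001
```

>>> {"api": "play_rows", "payload": {"commands": [{"fingers": -1, "tx": 0, "ty": 0, "tz": 0, "ax": 0, "ay": 0, "az": 0}, {"fingers": -1, "tx": 0, "ty": 0, "tz": 0, "ax": 0, "ay": 0, "az": 0}]}}

```text
time_s: 7.9
tcp_pos: [0.4832, -0.2455, 0.14]
ee_rot: [[0.002, -1.0, 0.002], [-0.0, 0.002, 1.0], [-1.0, -0.002, -0.0]]
wrist_force: [0.7, 0.2, -0.6]
gripper_width: 1.002
```

```bash
python3 - <<'E'
from h import *
s,p=look('pin_tin',.03);save(p,'w3.png')
print(s['tcp_pos'],s['gripper_width'])
p=viewer.capture('top')
for n,z in [('tall_spool',.067)]:
    for d in spotter.find_in(n,p)[:2]: print(n,d['score'],d['uv'],onz(p,d['uv'],z))
cv2.imwrite('pics/t3.png',cv2.resize(p['image'][125:250,220:500],None,fx=2.8,fy=2.8,interpolation=cv2.INTER_CUBIC)[...,::-1])
E
```

```text
pin_tin 0.66 [321. 196.] [ 484.4 -249.8   51.9   54.8   30. ]
[ 0.4832288  -0.24550099  0.14004864] 1.0024523611842344
tall_spool 0.51 [387.6, 154.6] [ 0.62330485 -0.14564326  0.067     ]
```

View pics/t3.png

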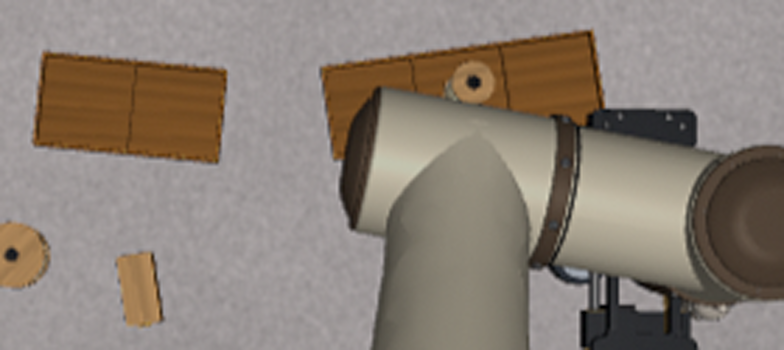

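The tall spool stands in the middle pocket at about (0.623,-0.146). Now the tin.

>>> {"api": "play_rows", "payload": {"commands": [{"fingers": -1, "tx": 0.04, "ty": 0, "tz": -0.003, "ax": 0, "ay": 0, "az": 0}, {"fingers": -1, "tx": 0.08, "ty": 0, "tz": -0.003, "ax": 0, "ay": 0, "az": 0}, {"fingers": -1, "tx": 0.115, "ty": 0, "tz": -0.003, "ax": 0, "ay": 0, "az": 0}, {"fingers": -1, "tx": 0.135, "ty": 0, "tz": -0.003, "ax": 0, "ay": 0, "az": 0}, {"fingers": -1, "tx": 0.141, "ty": 0, "tz": -0.003, "ax": 0, "ay": 0, "az": 0}]}}

```text
time_s: 8.52
tcp_pos: [0.4816, -0.2463, 0.0306]
ee_rot: [[-0.006, -1.0, 0.001], [0.001, 0.001, 1.0], [-1.0, 0.006, 0.001]]
wrist_force: [0.8, 0.1, -0.1]
gripper_width: 1.002
```

>>> {"api": "play_rows", "payload": {"commands": [{"fingers": 1, "tx": 0, "ty": 0, "tz": 0, "ax": 0, "ay": 0, "az": 0}, {"fingers": 1, "tx": 0, "ty": 0, "tz": 0, "ax": 0, "ay": 0, "az": 0}, {"fingers": 1, "tx": 0, "ty": 0, "tz": 0, "ax": 0, "ay": 0, "az": 0}, {"fingers": 1, "tx": 0, "ty": 0, "tz": 0, "ax": 0, "ay": 0, "az": 0}, {"fingers": 1, "tx": 0, "ty": 0, "tz": 0, "ax": 0, "ay": 0, "az": 0}]}}

```text
time_s: 8.93
tcp_pos: [0.4835, -0.2475, 0.035]
ee_rot: [[0.002, -1.0, 0.002], [-0.0, 0.002, 1.0], [-1.0, -0.002, -0.0]]
wrist_force: [0.7, 0.7, -0.0]
gripper_width: 0.709
```

>>> {"api": "play_rows", "payload": {"commands": [{"fingers": 1, "tx": 0, "ty": 0, "tz": 0, "ax": 0, "ay": 0, "az": 0}, {"fingers": 1, "tx": 0, "ty": 0, "tz": 0, "ax": 0, "ay": 0, "az": 0}, {"fingers": 1, "tx": 0, "ty": 0, "tz": 0, "ax": 0, "ay": 0, "az": 0}, {"fingers": 1, "tx": 0, "ty": 0, "tz": 0, "ax": 0, "ay": 0, "az": 0}, {"fingers": 1, "tx": 0, "ty": 0, "tz": 0, "ax": 0, "ay": 0, "az": 0}]}}

```text
time_s: 9.35
tcp_pos: [0.4832, -0.2475, 0.0346]
ee_rot: [[0.001, -1.0, 0.001], [-0.0, 0.001, 1.0], [-1.0, -0.001, -0.0]]
wrist_force: [-0.6, 1.4, 5.4]
gripper_width: 0.609
```

>>> {"api": "play_rows", "payload": {"commands": [{"fingers": 1, "tx": -0.03, "ty": 0, "tz": 0, "ax": 0, "ay": 0, "az": 0}, {"fingers": 1, "tx": -0.065, "ty": 0, "tz": 0, "ax": 0, "ay": 0, "az": 0}, {"fingers": 1, "tx": -0.1, "ty": 0, "tz": 0, "ax": 0, "ay": 0, "az": 0}, {"fingers": 1, "tx": -0.13, "ty": 0, "tz": 0, "ax": 0, "ay": 0, "az": 0}, {"fingers": 1, "tx": -0.141, "ty": 0, "tz": 0, "ax": 0, "ay": 0, "az": 0}]}}

```text
time_s: 9.77
tcp_pos: [0.4842, -0.2478, 0.1426]
ee_rot: [[0.005, -1.0, 0.001], [-0.002, 0.001, 1.0], [-1.0, -0.005, -0.002]]
wrist_force: [1.4, -1.5, -1.0]
gripper_width: 0.611
```

>>> {"api": "play_rows", "payload": {"commands": [{"fingers": 1, "tx": 0, "ty": -0.05, "tz": 0.007, "ax": 0, "ay": 0, "az": 0}, {"fingers": 1, "tx": 0, "ty": -0.1, "tz": 0.014, "ax": 0, "ay": 0, "az": 0}, {"fingers": 1, "tx": 0, "ty": -0.15, "tz": 0.021, "ax": 0, "ay": 0, "az": 0}, {"fingers": 1, "tx": 0, "ty": -0.203, "tz": 0.029, "ax": 0, "ay": 0, "az": 0}, {"fingers": 1, "tx": 0, "ty": -0.203, "tz": 0.029, "ax": 0, "ay": 0, "az": 0}]}}

```text
time_s: 10.18
tcp_pos: [0.6408, -0.2247, 0.1365]
ee_rot: [[0.002, -1.0, -0.001], [-0.001, -0.001, 1.0], [-1.0, -0.002, -0.001]]
wrist_force: [0.4, -0.6, -0.1]
gripper_width: 0.611
```

>>> {"api": "play_rows", "payload": {"commands": [{"fingers": 1, "tx": 0, "ty": 0, "tz": 0, "ax": 0, "ay": 0, "az": 0}, {"fingers": 1, "tx": 0, "ty": 0, "tz": 0, "ax": 0, "ay": 0, "az": 0}]}}

```text
time_s: 10.35
tcp_pos: [0.6339, -0.2255, 0.1373]
ee_rot: [[-0.004, -1.0, 0.002], [0.001, 0.002, 1.0], [-1.0, 0.004, 0.001]]
wrist_force: [-1.1, -1.4, -1.1]
gripper_width: 0.61
```

```bash
python3 - <<'E'
from h import *
s,p=look('tray3',.013);save(p,'w4.png')
print(s['tcp_pos'],s['gripper_width'])
E
```

```text
tray3 0.83 [329. 182.] [ 633.5 -227.4   83.2   84.8    7.9]
[ 0.63389024 -0.22549894  0.13733965] 0.6101313521152153
```

View pics/w4.png

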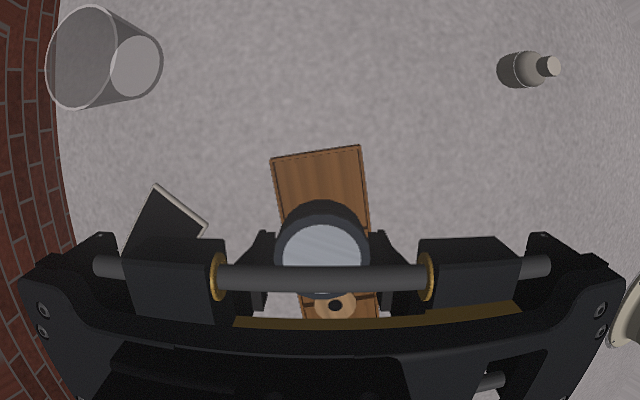

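The tin is held level over the end pocket. I'll lower, release, and plan the move to the needle box.

>>> {"api": "play_rows", "payload": {"commands": [{"fingers": 1, "tx": 0.04, "ty": 0, "tz": 0, "ax": 0, "ay": 0, "az": 0}, {"fingers": 1, "tx": 0.08, "ty": 0, "tz": 0, "ax": 0, "ay": 0, "az": 0}, {"fingers": 1, "tx": 0.11, "ty": 0, "tz": 0, "ax": 0, "ay": 0, "az": 0}, {"fingers": 1, "tx": 0.122, "ty": 0, "tz": 0, "ax": 0, "ay": 0, "az": 0}, {"fingers": 1, "tx": 0.128, "ty": 0, "tz": 0, "ax": 0, "ay": 0, "az": 0}]}}

```text
time_s: 10.87
tcp_pos: [0.6333, -0.2261, 0.0421]
ee_rot: [[-0.003, -1.0, 0.002], [0.0, 0.002, 1.0], [-1.0, 0.003, 0.0]]
wrist_force: [0.1, 0.3, -0.8]
gripper_width: 0.61
```

>>> {"api": "play_rows", "payload": {"commands": [{"fingers": 1, "tx": 0.002, "ty": 0, "tz": 0, "ax": 0, "ay": 0, "az": 0}, {"fingers": 1, "tx": 0.004, "ty": 0, "tz": 0, "ax": 0, "ay": 0, "az": 0}, {"fingers": 1, "tx": 0.006, "ty": 0, "tz": 0, "ax": 0, "ay": 0, "az": 0}, {"fingers": 1, "tx": 0.008, "ty": 0, "tz": 0, "ax": 0, "ay": 0, "az": 0}, {"fingers": 1, "tx": 0.008, "ty": 0, "tz": 0, "ax": 0, "ay": 0, "az": 0}]}}

```text
time_s: 11.28
tcp_pos: [0.6354, -0.2259, 0.0383]
ee_rot: [[0.001, -1.0, 0.002], [-0.0, 0.002, 1.0], [-1.0, -0.001, -0.0]]
wrist_force: [-0.6, 0.3, -1.6]
gripper_width: 0.61
```

>>> {"api": "play_rows", "payload": {"commands": [{"fingers": -1, "tx": 0, "ty": 0, "tz": 0, "ax": 0, "ay": 0, "az": 0}, {"fingers": -1, "tx": 0, "ty": 0, "tz": 0, "ax": 0, "ay": 0, "az": 0}, {"fingers": -1, "tx": 0, "ty": 0, "tz": 0, "ax": 0, "ay": 0, "az": 0}, {"fingers": -1, "tx": 0, "ty": 0, "tz": 0, "ax": 0, "ay": 0, "az": 0}, {"fingers": -1, "tx": 0, "ty": 0, "tz": 0, "ax": 0, "ay": 0, "az": 0}]}}

```text
time_s: 11.7
tcp_pos: [0.6352, -0.2259, 0.0378]
ee_rot: [[0.0, -1.0, 0.002], [-0.0, 0.002, 1.0], [-1.0, -0.0, -0.0]]
wrist_force: [-0.1, 0.4, 0.2]
gripper_width: 0.907
```

>>> {"api": "play_rows", "payload": {"commands": [{"fingers": -1, "tx": -0.03, "ty": 0, "tz": 0, "ax": 0, "ay": 0, "az": 0}, {"fingers": -1, "tx": -0.07, "ty": 0, "tz": 0, "ax": 0, "ay": 0, "az": 0}, {"fingers": -1, "tx": -0.12, "ty": 0, "tz": 0, "ax": 0, "ay": 0, "az": 0}, {"fingers": -1, "tx": -0.136, "ty": 0, "tz": 0, "ax": 0, "ay": 0, "az": 0}, {"fingers": -1, "tx": -0.136, "ty": 0, "tz": 0, "ax": 0, "ay": 0, "az": 0}]}}

```text
time_s: 12.12
tcp_pos: [0.6378, -0.2265, 0.1451]
ee_rot: [[0.01, -1.0, 0.001], [-0.002, 0.001, 1.0], [-1.0, -0.01, -0.002]]
wrist_force: [-0.3, 0.1, -0.5]
gripper_width: 0.997
```

```bash
python3 - <<'E'
from h import *
s=r.sense();print(s['tcp_pos'],s['joints'])
import json;json.dump([.635,-.226,.14,180,-1],open('cmd.json','w'))
E
python3 plan.py .450,.128,.14,99.5,-1; python3 plan.py ,,,,-1,,2
```

```text
[ 0.63783018 -0.2265078   0.14512029] [ -5.86217511  30.93450668   0.63755939   0.08781519 -59.12052651
   5.76414912]
[{fingers:-1.0,tx:0.0,ty:0.021,tz:0.039,ax:0.037,ay:0,az:0},{fingers:-1.0,tx:0.0,ty:0.041,tz:0.079,ax:0.075,ay:0,az:0},{fingers:-1.0,tx:0.0,ty:0.062,tz:0.118,ax:0.112,ay:0,az:0},{fingers:-1.0,tx:0.0,ty:0.082,tz:0.157,ax:0.149,ay:0,az:0},{fingers:-1.0,tx:0.0,ty:0.103,tz:0.197,ax:0.186,ay:0,az:0}]
[{fingers:-1.0,tx:0.0,ty:0.038,tz:0.021,ax:0.038,ay:0,az:0},{fingers:-1.0,tx:0.0,ty:0.077,tz:0.043,ax:0.075,ay:0,az:0},{fingers:-1.0,tx:0.0,ty:0.116,tz:0.064,ax:0.112,ay:0,az:0},{fingers:-1.0,tx:0.0,ty:0.155,tz:0.086,ax:0.149,ay:0,az:0},{fingers:-1.0,tx:0.0,ty:0.194,tz:0.107,ax:0.187,ay:0,az:0}]
[{fingers:-1.0,tx:0.0,ty:0.044,tz:-0.003,ax:0.037,ay:0,az:0},{fingers:-1.0,tx:0.0,ty:0.088,tz:-0.007,ax:0.074,ay:0,az:0}]
[ 0.4502  0.1277  0.14   99.54  ]
[{fingers:-1.0,tx:0.0,ty:0.0,tz:0.0,ax:0.0,ay:0,az:0},{fingers:-1.0,tx:0.0,ty:0.0,tz:0.0,ax:0.0,ay:0,az:0}]
[ 0.4502  0.1277  0.14   99.54  ]
```

>>> {"api": "play_rows", "payload": {"commands": [{"fingers": -1, "tx": 0, "ty": 0.021, "tz": 0.039, "ax": 0.037, "ay": 0, "az": 0}, {"fingers": -1, "tx": 0, "ty": 0.041, "tz": 0.079, "ax": 0.075, "ay": 0, "az": 0}, {"fingers": -1, "tx": 0, "ty": 0.062, "tz": 0.118, "ax": 0.112, "ay": 0, "az": 0}, {"fingers": -1, "tx": 0, "ty": 0.082, "tz": 0.157, "ax": 0.149, "ay": 0, "az": 0}, {"fingers": -1, "tx": 0, "ty": 0.103, "tz": 0.197, "ax": 0.186, "ay": 0, "az": 0}]}}

```text
time_s: 12.53
tcp_pos: [0.5567, -0.0769, 0.1386]
ee_rot: [[-0.001, -0.83, 0.558], [0.0, 0.558, 0.83], [-1.0, 0.001, -0.001]]
wrist_force: [0.2, 0.7, 0.7]
gripper_width: 1.0
```

>>> {"api": "play_rows", "payload": {"commands": [{"fingers": -1, "tx": 0, "ty": 0.038, "tz": 0.021, "ax": 0.038, "ay": 0, "az": 0}, {"fingers": -1, "tx": 0, "ty": 0.077, "tz": 0.043, "ax": 0.075, "ay": 0, "az": 0}, {"fingers": -1, "tx": 0, "ty": 0.116, "tz": 0.064, "ax": 0.112, "ay": 0, "az": 0}, {"fingers": -1, "tx": 0, "ty": 0.155, "tz": 0.086, "ax": 0.149, "ay": 0, "az": 0}, {"fingers": -1, "tx": 0, "ty": 0.194, "tz": 0.107, "ax": 0.187, "ay": 0, "az": 0}]}}

```text
time_s: 12.95
tcp_pos: [0.4807, 0.069, 0.1389]
ee_rot: [[-0.001, -0.387, 0.922], [-0.0, 0.922, 0.387], [-1.0, 0.0, -0.001]]
wrist_force: [0.0, 0.8, 0.3]
gripper_width: 1.001
```

>>> {"api": "play_rows", "payload": {"commands": [{"fingers": -1, "tx": 0, "ty": 0.044, "tz": -0.003, "ax": 0.037, "ay": 0, "az": 0}, {"fingers": -1, "tx": 0, "ty": 0.088, "tz": -0.007, "ax": 0.074, "ay": 0, "az": 0}, {"fingers": -1, "tx": 0, "ty": 0.088, "tz": -0.007, "ax": 0.074, "ay": 0, "az": 0}, {"fingers": -1, "tx": 0, "ty": 0.088, "tz": -0.007, "ax": 0.074, "ay": 0, "az": 0}, {"fingers": -1, "tx": 0, "ty": 0.088, "tz": -0.007, "ax": 0.074, "ay": 0, "az": 0}]}}

```text
time_s: 13.37
tcp_pos: [0.4511, 0.1264, 0.1392]
ee_rot: [[-0.001, -0.172, 0.985], [-0.0, 0.985, 0.172], [-1.0, -0.0, -0.001]]
wrist_force: [0.4, -0.3, -0.4]
gripper_width: 1.0
```

```bash
python3 - <<'E'
from h import *
s,p=look('needle_box',.03);save(p,'w5.png')
print(s['tcp_pos'],s['gripper_width'],np.round(s['joints'],1))
E
```

```text
needle_box 0.66 [323. 198.] [446.1 128.1  63.8  31.1  10.2]
needle_box 0.17 [  1. 137.] [ 438.9 -296.     9.    22.5   88. ]
[0.45111686 0.12643193 0.13922258] 0.9995347328418885 [  35.6   13.2  -29.1   -0.   -47.7 -115.7]
```

View pics/w5.png

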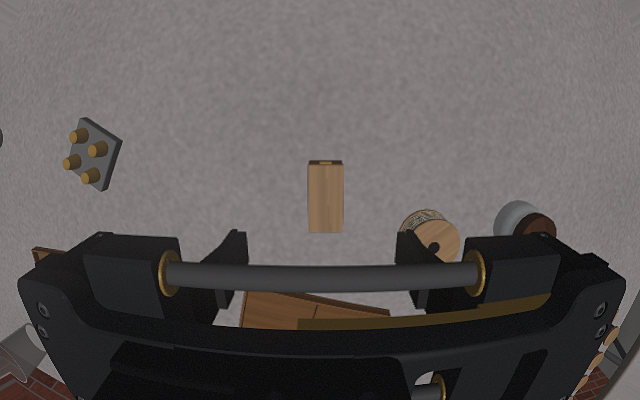

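The box is at (325,197), centred and aligned with the jaws. The clasp faces the robot, clear of the pads.

```bash
python3 plan.py .612,-.070,.14,,1 ,,,,1,,3
```

```text
[{fingers:1.0,tx:0.0,ty:-0.042,tz:0.024,ax:0.0,ay:0,az:0},{fingers:1.0,tx:0.0,ty:-0.084,tz:0.048,ax:0.0,ay:0,az:0},{fingers:1.0,tx:0.0,ty:-0.127,tz:0.072,ax:0.0,ay:0,az:0},{fingers:1.0,tx:0.0,ty:-0.169,tz:0.097,ax:0.0,ay:0,az:0},{fingers:1.0,tx:0.0,ty:-0.211,tz:0.121,ax:0.0,ay:0,az:0}]
[{fingers:1.0,tx:0.0,ty:-0.042,tz:0.024,ax:0.0,ay:0,az:0},{fingers:1.0,tx:0.0,ty:-0.085,tz:0.048,ax:0.0,ay:0,az:0},{fingers:1.0,tx:0.0,ty:-0.085,tz:0.048,ax:0.0,ay:0,az:0},{fingers:1.0,tx:0.0,ty:-0.085,tz:0.048,ax:0.0,ay:0,az:0},{fingers:1.0,tx:0.0,ty:-0.085,tz:0.048,ax:0.0,ay:0,az:0}]
[ 6.120e-01 -7.020e-02  1.400e-01  9.954e+01]
```

>>> {"api": "play_rows", "payload": {"commands": [{"fingers": -1, "tx": 0.04, "ty": 0, "tz": 0, "ax": 0, "ay": 0, "az": 0}, {"fingers": -1, "tx": 0.08, "ty": 0, "tz": 0, "ax": 0, "ay": 0, "az": 0}, {"fingers": -1, "tx": 0.115, "ty": 0, "tz": 0, "ax": 0, "ay": 0, "az": 0}, {"fingers": -1, "tx": 0.135, "ty": 0, "tz": 0, "ax": 0, "ay": 0, "az": 0}, {"fingers": 0, "tx": 0.141, "ty": 0, "tz": 0, "ax": 0, "ay": 0, "az": 0}]}}

```text
time_s: 13.88
tcp_pos: [0.4502, 0.1244, 0.0311]
ee_rot: [[-0.005, -0.168, 0.986], [-0.003, 0.986, 0.168], [-1.0, -0.002, -0.006]]
wrist_force: [0.2, -0.9, 0.8]
gripper_width: 0.974
```

>>> {"api": "play_rows", "payload": {"commands": [{"fingers": 1, "tx": 0, "ty": 0, "tz": 0, "ax": 0, "ay": 0, "az": 0}, {"fingers": 1, "tx": 0, "ty": 0, "tz": 0, "ax": 0, "ay": 0, "az": 0}, {"fingers": 1, "tx": 0, "ty": 0, "tz": 0, "ax": 0, "ay": 0, "az": 0}, {"fingers": 1, "tx": 0, "ty": 0, "tz": 0, "ax": 0, "ay": 0, "az": 0}, {"fingers": 1, "tx": 0, "ty": 0, "tz": 0, "ax": 0, "ay": 0, "az": 0}]}}

```text
time_s: 14.3
tcp_pos: [0.4519, 0.1268, 0.0348]
ee_rot: [[0.002, -0.17, 0.985], [0.001, 0.985, 0.17], [-1.0, 0.001, 0.002]]
wrist_force: [-0.1, -0.2, -0.5]
gripper_width: 0.631
```

>>> {"api": "play_rows", "payload": {"commands": [{"fingers": 1, "tx": 0, "ty": 0, "tz": 0, "ax": 0, "ay": 0, "az": 0}, {"fingers": 1, "tx": 0, "ty": 0, "tz": 0, "ax": 0, "ay": 0, "az": 0}, {"fingers": 1, "tx": 0, "ty": 0, "tz": 0, "ax": 0, "ay": 0, "az": 0}, {"fingers": 1, "tx": 0, "ty": 0, "tz": 0, "ax": 0, "ay": 0, "az": 0}, {"fingers": 1, "tx": 0, "ty": 0, "tz": 0, "ax": 0, "ay": 0, "az": 0}]}}

```text
time_s: 14.72
tcp_pos: [0.4516, 0.1268, 0.034]
ee_rot: [[0.001, -0.171, 0.985], [0.0, 0.985, 0.171], [-1.0, 0.0, 0.001]]
wrist_force: [-0.3, 1.0, 2.2]
gripper_width: 0.345
```

>>> {"api": "play_rows", "payload": {"commands": [{"fingers": 1, "tx": 0, "ty": 0, "tz": 0, "ax": 0, "ay": 0, "az": 0}, {"fingers": 1, "tx": 0, "ty": 0, "tz": 0, "ax": 0, "ay": 0, "az": 0}, {"fingers": 1, "tx": 0, "ty": 0, "tz": 0, "ax": 0, "ay": 0, "az": 0}]}}

```text
time_s: 14.97
tcp_pos: [0.4516, 0.1268, 0.034]
ee_rot: [[0.001, -0.171, 0.985], [0.0, 0.985, 0.171], [-1.0, 0.0, 0.001]]
wrist_force: [-1.2, 2.0, 4.0]
gripper_width: 0.341
```

>>> {"api": "play_rows", "payload": {"commands": [{"fingers": 1, "tx": -0.03, "ty": 0, "tz": 0, "ax": 0, "ay": 0, "az": 0}, {"fingers": 1, "tx": -0.065, "ty": 0, "tz": 0, "ax": 0, "ay": 0, "az": 0}, {"fingers": 1, "tx": -0.1, "ty": 0, "tz": 0, "ax": 0, "ay": 0, "az": 0}, {"fingers": 1, "tx": -0.13, "ty": 0, "tz": 0, "ax": 0, "ay": 0, "az": 0}, {"fingers": 1, "tx": -0.141, "ty": 0, "tz": 0, "ax": 0, "ay": 0, "az": 0}]}}

```text
time_s: 15.38
tcp_pos: [0.4525, 0.127, 0.1423]
ee_rot: [[0.004, -0.171, 0.985], [0.002, 0.985, 0.171], [-1.0, 0.001, 0.005]]
wrist_force: [0.4, 0.5, -0.0]
gripper_width: 0.339
```

>>> {"api": "play_rows", "payload": {"commands": [{"fingers": 1, "tx": 0, "ty": -0.042, "tz": 0.024, "ax": 0, "ay": 0, "az": 0}, {"fingers": 1, "tx": 0, "ty": -0.084, "tz": 0.048, "ax": 0, "ay": 0, "az": 0}, {"fingers": 1, "tx": 0, "ty": -0.127, "tz": 0.072, "ax": 0, "ay": 0, "az": 0}, {"fingers": 1, "tx": 0, "ty": -0.169, "tz": 0.097, "ax": 0, "ay": 0, "az": 0}, {"fingers": 1, "tx": 0, "ty": -0.211, "tz": 0.121, "ax": 0, "ay": 0, "az": 0}]}}

```text
time_s: 15.8
tcp_pos: [0.5679, -0.0156, 0.1381]
ee_rot: [[-0.002, -0.17, 0.985], [-0.0, 0.985, 0.17], [-1.0, 0.0, -0.002]]
wrist_force: [0.2, 0.7, -1.2]
gripper_width: 0.339
```

>>> {"api": "play_rows", "payload": {"commands": [{"fingers": 1, "tx": 0, "ty": -0.042, "tz": 0.024, "ax": 0, "ay": 0, "az": 0}, {"fingers": 1, "tx": 0, "ty": -0.085, "tz": 0.048, "ax": 0, "ay": 0, "az": 0}, {"fingers": 1, "tx": 0, "ty": -0.085, "tz": 0.048, "ax": 0, "ay": 0, "az": 0}, {"fingers": 1, "tx": 0, "ty": -0.085, "tz": 0.048, "ax": 0, "ay": 0, "az": 0}, {"fingers": 1, "tx": 0, "ty": -0.085, "tz": 0.048, "ax": 0, "ay": 0, "az": 0}]}}

```text
time_s: 16.22
tcp_pos: [0.6128, -0.0708, 0.1378]
ee_rot: [[-0.003, -0.169, 0.986], [0.0, 0.986, 0.169], [-1.0, 0.001, -0.003]]
wrist_force: [-0.0, 0.6, -1.0]
gripper_width: 0.341
```

>>> {"api": "play_rows", "payload": {"commands": [{"fingers": 1, "tx": 0.04, "ty": 0, "tz": 0, "ax": 0, "ay": 0, "az": 0}, {"fingers": 1, "tx": 0.08, "ty": 0, "tz": 0, "ax": 0, "ay": 0, "az": 0}, {"fingers": 1, "tx": 0.11, "ty": 0, "tz": 0, "ax": 0, "ay": 0, "az": 0}, {"fingers": 1, "tx": 0.122, "ty": 0, "tz": 0, "ax": 0, "ay": 0, "az": 0}, {"fingers": 1, "tx": 0.128, "ty": 0, "tz": 0, "ax": 0, "ay": 0, "az": 0}]}}

```text
time_s: 16.63
tcp_pos: [0.6123, -0.0697, 0.0418]
ee_rot: [[-0.004, -0.172, 0.985], [-0.0, 0.985, 0.172], [-1.0, 0.0, -0.004]]
wrist_force: [-0.1, -0.1, -1.1]
gripper_width: 0.339
```

>>> {"api": "play_rows", "payload": {"commands": [{"fingers": 1, "tx": 0.002, "ty": 0, "tz": 0, "ax": 0, "ay": 0, "az": 0}, {"fingers": 1, "tx": 0.004, "ty": 0, "tz": 0, "ax": 0, "ay": 0, "az": 0}, {"fingers": 1, "tx": 0.006, "ty": 0, "tz": 0, "ax": 0, "ay": 0, "az": 0}, {"fingers": 1, "tx": 0.008, "ty": 0, "tz": 0, "ax": 0, "ay": 0, "az": 0}, {"fingers": 1, "tx": 0.008, "ty": 0, "tz": 0, "ax": 0, "ay": 0, "az": 0}]}}

```text
time_s: 17.05
tcp_pos: [0.6144, -0.0706, 0.0383]
ee_rot: [[0.001, -0.17, 0.985], [0.0, 0.985, 0.17], [-1.0, -0.0, 0.001]]
wrist_force: [-0.3, 0.3, -1.2]
gripper_width: 0.342
```

>>> {"api": "play_rows", "payload": {"commands": [{"fingers": -0.3, "tx": 0, "ty": 0, "tz": 0, "ax": 0, "ay": 0, "az": 0}, {"fingers": -0.3, "tx": 0, "ty": 0, "tz": 0, "ax": 0, "ay": 0, "az": 0}, {"fingers": -0.3, "tx": 0, "ty": 0, "tz": 0, "ax": 0, "ay": 0, "az": 0}, {"fingers": -0.3, "tx": 0, "ty": 0, "tz": 0, "ax": 0, "ay": 0, "az": 0}, {"fingers": -0.3, "tx": 0, "ty": 0, "tz": 0, "ax": 0, "ay": 0, "az": 0}]}}

```text
time_s: 17.47
tcp_pos: [0.6141, -0.0707, 0.0377]
ee_rot: [[0.0, -0.17, 0.985], [-0.0, 0.985, 0.17], [-1.0, -0.0, 0.0]]
wrist_force: [0.5, -0.3, 0.1]
gripper_width: 0.609
```

>>> {"api": "play_rows", "payload": {"commands": [{"fingers": -0.3, "tx": -0.03, "ty": 0, "tz": 0, "ax": 0, "ay": 0, "az": 0}, {"fingers": -0.3, "tx": -0.07, "ty": 0, "tz": 0, "ax": 0, "ay": 0, "az": 0}, {"fingers": -0.3, "tx": -0.12, "ty": 0, "tz": 0, "ax": 0, "ay": 0, "az": 0}, {"fingers": -0.3, "tx": -0.136, "ty": 0, "tz": 0, "ax": 0, "ay": 0, "az": 0}, {"fingers": -0.3, "tx": -0.136, "ty": 0, "tz": 0, "ax": 0, "ay": 0, "az": 0}]}}

```text
time_s: 17.88
tcp_pos: [0.6167, -0.0706, 0.1444]
ee_rot: [[0.009, -0.171, 0.985], [0.0, 0.985, 0.171], [-1.0, -0.001, 0.009]]
wrist_force: [0.2, -0.0, 0.5]
gripper_width: 0.649
```

```bash
python3 plan.py .478,.235,.14,180,-1; python3 plan.py ,,,,-1,,2
```

```text
[{fingers:-1.0,tx:0.0,ty:0.036,tz:-0.009,ax:-0.037,ay:0,az:0},{fingers:-1.0,tx:0.0,ty:0.072,tz:-0.018,ax:-0.074,ay:0,az:0},{fingers:-1.0,tx:0.0,ty:0.108,tz:-0.027,ax:-0.112,ay:0,az:0},{fingers:-1.0,tx:0.0,ty:0.144,tz:-0.036,ax:-0.149,ay:0,az:0},{fingers:-1.0,tx:0.0,ty:0.18,tz:-0.045,ax:-0.186,ay:0,az:0}]
[{fingers:-1.0,tx:0.0,ty:0.035,tz:0.012,ax:-0.038,ay:0,az:0},{fingers:-1.0,tx:0.0,ty:0.07,tz:0.024,ax:-0.075,ay:0,az:0},{fingers:-1.0,tx:0.0,ty:0.105,tz:0.036,ax:-0.112,ay:0,az:0},{fingers:-1.0,tx:0.0,ty:0.14,tz:0.049,ax:-0.149,ay:0,az:0},{fingers:-1.0,tx:0.0,ty:0.175,tz:0.061,ax:-0.186,ay:0,az:0}]
[{fingers:-1.0,tx:0.0,ty:0.022,tz:0.029,ax:-0.038,ay:0,az:0},{fingers:-1.0,tx:0.0,ty:0.045,tz:0.059,ax:-0.075,ay:0,az:0}]
[4.777e-01 2.354e-01 1.400e-01 1.800e+02]
[{fingers:-1.0,tx:0.0,ty:0.0,tz:0.0,ax:0.0,ay:0,az:0},{fingers:-1.0,tx:0.0,ty:0.0,tz:0.0,ax:0.0,ay:0,az:0}]
[4.777e-01 2.354e-01 1.400e-01 1.800e+02]
```

>>> {"api": "play_rows", "payload": {"commands": [{"fingers": -1, "tx": 0, "ty": 0.036, "tz": -0.009, "ax": -0.037, "ay": 0, "az": 0}, {"fingers": -1, "tx": 0, "ty": 0.072, "tz": -0.018, "ax": -0.074, "ay": 0, "az": 0}, {"fingers": -1, "tx": 0, "ty": 0.108, "tz": -0.027, "ax": -0.112, "ay": 0, "az": 0}, {"fingers": -1, "tx": 0, "ty": 0.144, "tz": -0.036, "ax": -0.149, "ay": 0, "az": 0}, {"fingers": -1, "tx": 0, "ty": 0.18, "tz": -0.045, "ax": -0.186, "ay": 0, "az": 0}]}}

```text
time_s: 18.3
tcp_pos: [0.5564, 0.0574, 0.1383]
ee_rot: [[-0.002, -0.689, 0.724], [-0.0, 0.724, 0.689], [-1.0, 0.001, -0.002]]
wrist_force: [1.5, 0.3, 0.4]
gripper_width: 0.94
```

>>> {"api": "play_rows", "payload": {"commands": [{"fingers": -1, "tx": 0, "ty": 0.035, "tz": 0.012, "ax": -0.038, "ay": 0, "az": 0}, {"fingers": -1, "tx": 0, "ty": 0.07, "tz": 0.024, "ax": -0.075, "ay": 0, "az": 0}, {"fingers": -1, "tx": 0, "ty": 0.105, "tz": 0.036, "ax": -0.112, "ay": 0, "az": 0}, {"fingers": -1, "tx": 0, "ty": 0.14, "tz": 0.049, "ax": -0.149, "ay": 0, "az": 0}, {"fingers": -1, "tx": 0, "ty": 0.175, "tz": 0.061, "ax": -0.186, "ay": 0, "az": 0}]}}

```text
time_s: 18.72
tcp_pos: [0.4998, 0.1843, 0.1385]
ee_rot: [[-0.002, -0.975, 0.224], [-0.001, 0.224, 0.975], [-1.0, 0.001, -0.001]]
wrist_force: [-0.7, 0.7, 0.1]
gripper_width: 1.001
```

>>> {"api": "play_rows", "payload": {"commands": [{"fingers": -1, "tx": 0, "ty": 0.022, "tz": 0.029, "ax": -0.038, "ay": 0, "az": 0}, {"fingers": -1, "tx": 0, "ty": 0.045, "tz": 0.059, "ax": -0.075, "ay": 0, "az": 0}, {"fingers": -1, "tx": 0, "ty": 0.045, "tz": 0.059, "ax": -0.075, "ay": 0, "az": 0}, {"fingers": -1, "tx": 0, "ty": 0.045, "tz": 0.059, "ax": -0.075, "ay": 0, "az": 0}, {"fingers": -1, "tx": 0, "ty": 0.045, "tz": 0.059, "ax": -0.075, "ay": 0, "az": 0}]}}

```text
time_s: 19.13
tcp_pos: [0.4779, 0.2338, 0.1387]
ee_rot: [[-0.001, -1.0, -0.004], [-0.001, -0.004, 1.0], [-1.0, 0.002, -0.001]]
wrist_force: [-0.4, -0.9, 0.2]
gripper_width: 1.0
```

```bash
python3 - <<'E'
from h import *
s,p=look('squat_spool',.032);save(p,'w6.png')
print(s['tcp_pos'],s['gripper_width'],np.round(s['ee_rot'],3).tolist())
E
```

```text
squat_spool 0.65 [326. 201.] [475.1 233.   60.   54.1  78. ]
[0.47792826 0.23382808 0.138743  ] 1.00037717151081 [[-0.001, -1.0, -0.004], [-0.001, -0.004, 1.0], [-1.0, 0.002, -0.001]]
```

View pics/w6.png

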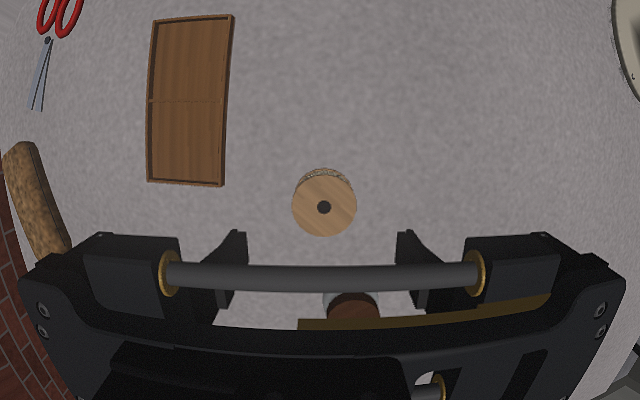

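The squat spool is at (324,206), centred between the jaws.

>>> {"api": "play_rows", "payload": {"commands": [{"fingers": -1, "tx": 0.04, "ty": 0, "tz": 0, "ax": 0, "ay": 0, "az": 0}, {"fingers": -1, "tx": 0.08, "ty": 0, "tz": 0, "ax": 0, "ay": 0, "az": 0}, {"fingers": -1, "tx": 0.115, "ty": 0, "tz": 0, "ax": 0, "ay": 0, "az": 0}, {"fingers": -1, "tx": 0.135, "ty": 0, "tz": 0, "ax": 0, "ay": 0, "az": 0}, {"fingers": -1, "tx": 0.14, "ty": 0, "tz": 0, "ax": 0, "ay": 0, "az": 0}]}}

```text
time_s: 19.65
tcp_pos: [0.4771, 0.2318, 0.0315]
ee_rot: [[-0.005, -1.0, -0.002], [-0.004, -0.002, 1.0], [-1.0, 0.005, -0.004]]
wrist_force: [-0.7, 0.2, 0.4]
gripper_width: 0.999
```

>>> {"api": "play_rows", "payload": {"commands": [{"fingers": 1, "tx": 0, "ty": 0, "tz": 0, "ax": 0, "ay": 0, "az": 0}, {"fingers": 1, "tx": 0, "ty": 0, "tz": 0, "ax": 0, "ay": 0, "az": 0}, {"fingers": 1, "tx": 0, "ty": 0, "tz": 0, "ax": 0, "ay": 0, "az": 0}, {"fingers": 1, "tx": 0, "ty": 0, "tz": 0, "ax": 0, "ay": 0, "az": 0}, {"fingers": 1, "tx": 0, "ty": 0, "tz": 0, "ax": 0, "ay": 0, "az": 0}]}}

```text
time_s: 20.07
tcp_pos: [0.4789, 0.2347, 0.0357]
ee_rot: [[0.002, -1.0, -0.004], [0.002, -0.004, 1.0], [-1.0, -0.002, 0.002]]
wrist_force: [-0.3, 0.1, -0.1]
gripper_width: 0.705
```

>>> {"api": "play_rows", "payload": {"commands": [{"fingers": 1, "tx": 0, "ty": 0, "tz": 0, "ax": 0, "ay": 0, "az": 0}, {"fingers": 1, "tx": 0, "ty": 0, "tz": 0, "ax": 0, "ay": 0, "az": 0}, {"fingers": 1, "tx": 0, "ty": 0, "tz": 0, "ax": 0, "ay": 0, "az": 0}, {"fingers": 1, "tx": 0, "ty": 0, "tz": 0, "ax": 0, "ay": 0, "az": 0}, {"fingers": 1, "tx": 0, "ty": 0, "tz": 0, "ax": 0, "ay": 0, "az": 0}]}}

```text
time_s: 20.48
tcp_pos: [0.4785, 0.2345, 0.0354]
ee_rot: [[0.001, -1.0, -0.005], [0.0, -0.005, 1.0], [-1.0, -0.001, 0.0]]
wrist_force: [-2.7, 0.4, 6.1]
gripper_width: 0.633
```

>>> {"api": "play_rows", "payload": {"commands": [{"fingers": 1, "tx": -0.03, "ty": 0, "tz": 0, "ax": 0, "ay": 0, "az": 0}, {"fingers": 1, "tx": -0.065, "ty": 0, "tz": 0, "ax": 0, "ay": 0, "az": 0}, {"fingers": 1, "tx": -0.1, "ty": 0, "tz": 0, "ax": 0, "ay": 0, "az": 0}, {"fingers": 1, "tx": -0.13, "ty": 0, "tz": 0, "ax": 0, "ay": 0, "az": 0}, {"fingers": 1, "tx": -0.14, "ty": 0, "tz": 0, "ax": 0, "ay": 0, "az": 0}]}}

```text
time_s: 20.9
tcp_pos: [0.48, 0.2355, 0.1431]
ee_rot: [[0.006, -1.0, -0.005], [0.004, -0.005, 1.0], [-1.0, -0.006, 0.004]]
wrist_force: [-0.3, 0.6, -0.9]
gripper_width: 0.637
```

>>> {"api": "play_rows", "payload": {"commands": [{"fingers": 1, "tx": 0, "ty": -0.044, "tz": -0.018, "ax": 0, "ay": 0, "az": 0}, {"fingers": 1, "tx": 0, "ty": -0.088, "tz": -0.037, "ax": 0, "ay": 0, "az": 0}, {"fingers": 1, "tx": 0, "ty": -0.132, "tz": -0.055, "ax": 0, "ay": 0, "az": 0}, {"fingers": 1, "tx": 0, "ty": -0.176, "tz": -0.074, "ax": 0, "ay": 0, "az": 0}, {"fingers": 1, "tx": 0, "ty": -0.176, "tz": -0.074, "ax": 0, "ay": 0, "az": 0}]}}

```text
time_s: 21.32
tcp_pos: [0.6152, 0.1772, 0.1378]
ee_rot: [[0.002, -1.0, -0.001], [-0.001, -0.001, 1.0], [-1.0, -0.002, -0.001]]
wrist_force: [-0.2, -0.1, -0.6]
gripper_width: 0.638
```

>>> {"api": "play_rows", "payload": {"commands": [{"fingers": 1, "tx": 0, "ty": 0, "tz": 0, "ax": 0, "ay": 0, "az": 0}, {"fingers": 1, "tx": 0, "ty": 0, "tz": 0, "ax": 0, "ay": 0, "az": 0}]}}

```text
time_s: 21.48
tcp_pos: [0.6097, 0.179, 0.1381]
ee_rot: [[-0.003, -1.0, -0.004], [-0.001, -0.004, 1.0], [-1.0, 0.003, -0.001]]
wrist_force: [-0.8, 0.4, -0.6]
gripper_width: 0.635
```

```bash
python3 - <<'E'
from h import *
s,p=look('tray2',.013);save(p,'w7.png')
print(s['tcp_pos'],s['gripper_width'])
E
```

```text
tray2 0.72 [328. 135.] [605.4 135.5 151.8  82.7  85.4]
[0.60969021 0.17902057 0.13808095] 0.6354913901980093
```

View pics/w7.png

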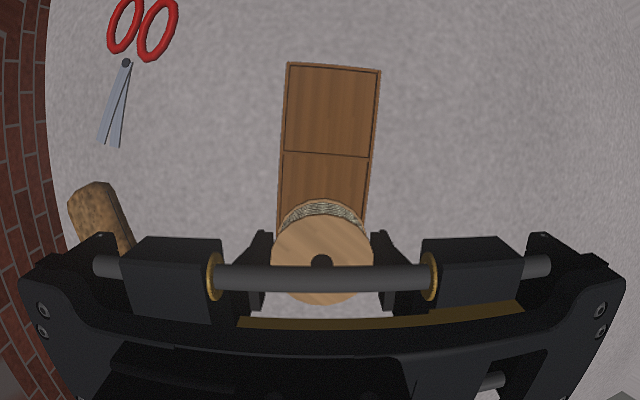

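>>> {"api": "play_rows", "payload": {"commands": [{"fingers": 1, "tx": 0.04, "ty": 0, "tz": 0, "ax": 0, "ay": 0, "az": 0}, {"fingers": 1, "tx": 0.08, "ty": 0, "tz": 0, "ax": 0, "ay": 0, "az": 0}, {"fingers": 1, "tx": 0.11, "ty": 0, "tz": 0, "ax": 0, "ay": 0, "az": 0}, {"fingers": 1, "tx": 0.122, "ty": 0, "tz": 0, "ax": 0, "ay": 0, "az": 0}, {"fingers": 1, "tx": 0.127, "ty": 0, "tz": 0, "ax": 0, "ay": 0, "az": 0}]}}

```text
time_s: 22.0
tcp_pos: [0.609, 0.1795, 0.0427]
ee_rot: [[-0.003, -1.0, -0.006], [-0.002, -0.006, 1.0], [-1.0, 0.003, -0.002]]
wrist_force: [0.7, -1.2, 0.4]
gripper_width: 0.636
```

>>> {"api": "play_rows", "payload": {"commands": [{"fingers": 1, "tx": 0.002, "ty": 0, "tz": 0, "ax": 0, "ay": 0, "az": 0}, {"fingers": 1, "tx": 0.004, "ty": 0, "tz": 0, "ax": 0, "ay": 0, "az": 0}, {"fingers": 1, "tx": 0.006, "ty": 0, "tz": 0, "ax": 0, "ay": 0, "az": 0}, {"fingers": 1, "tx": 0.008, "ty": 0, "tz": 0, "ax": 0, "ay": 0, "az": 0}, {"fingers": 1, "tx": 0.008, "ty": 0, "tz": 0, "ax": 0, "ay": 0, "az": 0}]}}

```text
time_s: 22.42
tcp_pos: [0.6109, 0.1796, 0.039]
ee_rot: [[0.001, -1.0, -0.005], [0.001, -0.005, 1.0], [-1.0, -0.001, 0.001]]
wrist_force: [-0.2, 0.0, 0.1]
gripper_width: 0.638
```

>>> {"api": "play_rows", "payload": {"commands": [{"fingers": -1, "tx": 0, "ty": 0, "tz": 0, "ax": 0, "ay": 0, "az": 0}, {"fingers": -1, "tx": 0, "ty": 0, "tz": 0, "ax": 0, "ay": 0, "az": 0}, {"fingers": -1, "tx": 0, "ty": 0, "tz": 0, "ax": 0, "ay": 0, "az": 0}, {"fingers": -1, "tx": 0, "ty": 0, "tz": 0, "ax": 0, "ay": 0, "az": 0}, {"fingers": -1, "tx": 0, "ty": 0, "tz": 0, "ax": 0, "ay": 0, "az": 0}]}}

```text
time_s: 22.83
tcp_pos: [0.6107, 0.1794, 0.0384]
ee_rot: [[0.0, -1.0, -0.005], [0.0, -0.005, 1.0], [-1.0, -0.0, 0.0]]
wrist_force: [0.0, -0.6, 0.0]
gripper_width: 0.922
```

>>> {"api": "play_rows", "payload": {"commands": [{"fingers": -1, "tx": -0.03, "ty": 0, "tz": 0, "ax": 0, "ay": 0, "az": 0}, {"fingers": -1, "tx": -0.07, "ty": 0, "tz": 0, "ax": 0, "ay": 0, "az": 0}, {"fingers": -1, "tx": -0.12, "ty": 0, "tz": 0, "ax": 0, "ay": 0, "az": 0}, {"fingers": -1, "tx": -0.135, "ty": 0, "tz": 0, "ax": 0, "ay": 0, "az": 0}, {"fingers": -1, "tx": -0.135, "ty": 0, "tz": 0, "ax": 0, "ay": 0, "az": 0}]}}

```text
time_s: 23.25
tcp_pos: [0.6131, 0.1805, 0.1445]
ee_rot: [[0.009, -1.0, -0.005], [0.004, -0.005, 1.0], [-1.0, -0.009, 0.004]]
wrist_force: [0.2, -0.1, 0.4]
gripper_width: 0.999
```

```bash
python3 - <<'E'
from h import *
p=viewer.capture('top')
print('cap',onz(p,[478,231.7],.074))
for d in spotter.silhouettes('glue_bottle',p)[:1]:
    v,u=np.nonzero(d['region']);print(d['score'],u.min(),u.max(),v.min(),v.max(),'base end',onz(p,[u.min(),(v.min()+v.max())/2],0.0),onz(p,[u.max(),(v.min()+v.max())/2],.074))
for n,z in [('squat_spool',.035),('needle_box',.033),('pin_tin',.033),('tall_spool',.067)]:
    for d in spotter.find_in(n,p)[:1]: print(n,round(d['score'],2),np.round(onz(p,d['uv'],z),3))
print(r.sense()['tcp_pos'])
E
```

```text
cap [ 0.44699667 -0.35273286  0.074     ]
0.69 464 481 225 239 base end [ 0.4465306  -0.34281409  0.        ] [ 0.44638996 -0.35963746  0.074     ]
squat_spool 0.52 [0.601 0.165 0.035]
needle_box 0.82 [ 0.604 -0.064  0.033]
pin_tin 0.69 [ 0.635 -0.218  0.033]
tall_spool 0.74 [ 0.612 -0.127  0.067]
[0.60983689 0.17903448 0.13777836]
```

>>> {"api": "play_rows", "payload": {"commands": [{"fingers": -1, "tx": 0, "ty": 0.073, "tz": -0.238, "ax": 0, "ay": 0, "az": 0}, {"fingers": -1, "tx": 0, "ty": 0.073, "tz": -0.238, "ax": 0, "ay": 0, "az": 0}, {"fingers": -1, "tx": 0, "ty": 0.073, "tz": -0.238, "ax": 0, "ay": 0, "az": 0}, {"fingers": -1, "tx": 0, "ty": 0.073, "tz": -0.238, "ax": 0, "ay": 0, "az": 0}, {"fingers": -1, "tx": 0, "ty": 0.073, "tz": -0.238, "ax": 0, "ay": 0, "az": 0}]}}

```text
time_s: 23.97
tcp_pos: [0.554, -0.0028, 0.1383]
ee_rot: [[-0.004, -1.0, -0.002], [-0.001, -0.002, 1.0], [-1.0, 0.004, -0.001]]
wrist_force: [0.2, 0.3, 0.7]
gripper_width: 0.999
```

>>> {"api": "play_rows", "payload": {"commands": [{"fingers": -1, "tx": 0, "ty": 0.073, "tz": -0.238, "ax": 0, "ay": 0, "az": 0}, {"fingers": -1, "tx": 0, "ty": 0.073, "tz": -0.238, "ax": 0, "ay": 0, "az": 0}, {"fingers": -1, "tx": 0, "ty": 0.073, "tz": -0.238, "ax": 0, "ay": 0, "az": 0}, {"fingers": -1, "tx": 0, "ty": 0.073, "tz": -0.238, "ax": 0, "ay": 0, "az": 0}, {"fingers": -1, "tx": 0, "ty": 0.073, "tz": -0.238, "ax": 0, "ay": 0, "az": 0}]}}

```text
time_s: 24.38
tcp_pos: [0.5004, -0.1812, 0.1385]
ee_rot: [[-0.003, -1.0, -0.002], [0.0, -0.002, 1.0], [-1.0, 0.003, 0.0]]
wrist_force: [0.3, 0.9, -0.7]
gripper_width: 0.999
```

>>> {"api": "play_rows", "payload": {"commands": [{"fingers": -1, "tx": 0, "ty": 0.073, "tz": -0.237, "ax": 0, "ay": 0, "az": 0}, {"fingers": -1, "tx": 0, "ty": 0.073, "tz": -0.237, "ax": 0, "ay": 0, "az": 0}, {"fingers": -1, "tx": 0, "ty": 0.073, "tz": -0.237, "ax": 0, "ay": 0, "az": 0}, {"fingers": -1, "tx": 0, "ty": 0.073, "tz": -0.237, "ax": 0, "ay": 0, "az": 0}, {"fingers": -1, "tx": 0, "ty": 0.073, "tz": -0.237, "ax": 0, "ay": 0, "az": 0}]}}

```text
time_s: 24.8
tcp_pos: [0.4469, -0.3595, 0.1384]
ee_rot: [[-0.002, -1.0, -0.001], [0.0, -0.001, 1.0], [-1.0, 0.002, 0.0]]
wrist_force: [-0.2, -0.8, 0.5]
gripper_width: 0.999
```

>>> {"api": "play_rows", "payload": {"commands": [{"fingers": -1, "tx": 0, "ty": 0, "tz": 0, "ax": 0, "ay": 0, "az": 0}, {"fingers": -1, "tx": 0, "ty": 0, "tz": 0, "ax": 0, "ay": 0, "az": 0}, {"fingers": -1, "tx": 0, "ty": 0, "tz": 0, "ax": 0, "ay": 0, "az": 0}]}}

```text
time_s: 25.05
tcp_pos: [0.4486, -0.3555, 0.1387]
ee_rot: [[-0.001, -1.0, -0.005], [0.001, -0.005, 1.0], [-1.0, 0.001, 0.001]]
wrist_force: [-0.1, 0.6, -0.3]
gripper_width: 1.002
```

```bash
python3 - <<'E'
from h import *
s,p=look('glue_bottle',.04)
for d in spotter.silhouettes('glue_bottle',p)[:1]:
    v,u=np.nonzero(d['region']);print(u.min(),u.max(),v.min(),v.max())
    print('cap end (bottom of image)',wz(p,s,[(u.min()+u.max())/2,v.max()],.074),'base end',wz(p,s,[(u.min()+u.max())/2,v.min()],0.))
print(s['tcp_pos'],s['gripper_width'])
a=cv2.resize(p['image'][100:300,160:480],None,fx=1.25,fy=1.25)
t=viewer.capture('top')
for n,z in [('squat_spool',.035),('needle_box',.033),('pin_tin',.033),('tall_spool',.067)]:
    for d in spotter.find_in(n,t)[:1]: print(n,round(d['score'],2),np.round(onz(t,d['uv'],z),3))
b=cv2.resize(t['image'][125:205,220:460],(800,267),interpolation=cv2.INTER_CUBIC)
im=np.zeros((520,800,3),np.uint8);im[:250,:400]=a;im[252:519]=b
cv2.imwrite('pics/w8.png',im[...,::-1])
E
```

```text
glue_bottle 0.88 [326. 204.] [ 445.8 -355.9   33.6   45.1    1.6]
304 345 180 232
cap end (bottom of image) [ 0.44622141 -0.34749256  0.074     ] base end [ 0.4455568  -0.36931572  0.        ]
[ 0.44861336 -0.35548036  0.13872505] 1.0022695024889838
squat_spool 0.95 [0.601 0.177 0.035]
needle_box 0.74 [0.448 0.339 0.033]
pin_tin 0.74 [ 0.626 -0.219  0.033]
tall_spool 0.55 [ 0.623 -0.137  0.067]
```

View pics/w8.png

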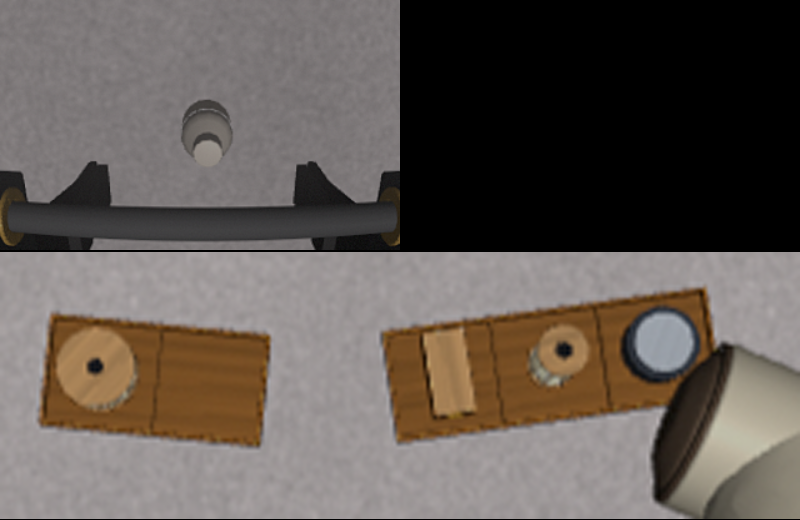

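The top view shows all four placed things upright near their pocket middles. The bottle is centred between the jaws, at (207,130) in the crop.

>>> {"api": "play_rows", "payload": {"commands": [{"fingers": -1, "tx": 0.04, "ty": 0, "tz": 0, "ax": 0, "ay": 0, "az": 0}, {"fingers": -1, "tx": 0.08, "ty": 0, "tz": 0, "ax": 0, "ay": 0, "az": 0}, {"fingers": -1, "tx": 0.11, "ty": 0, "tz": 0, "ax": 0, "ay": 0, "az": 0}, {"fingers": -1, "tx": 0.13, "ty": 0, "tz": 0, "ax": 0, "ay": 0, "az": 0}, {"fingers": -1, "tx": 0.137, "ty": 0, "tz": 0, "ax": 0, "ay": 0, "az": 0}]}}

```text
time_s: 25.87
tcp_pos: [0.4473, -0.3551, 0.0341]
ee_rot: [[-0.005, -1.0, -0.004], [0.002, -0.004, 1.0], [-1.0, 0.005, 0.002]]
wrist_force: [-0.3, -0.3, 0.6]
gripper_width: 1.003
```

>>> {"api": "play_rows", "payload": {"commands": [{"fingers": 1, "tx": 0, "ty": 0, "tz": 0, "ax": 0, "ay": 0, "az": 0}, {"fingers": 1, "tx": 0, "ty": 0, "tz": 0, "ax": 0, "ay": 0, "az": 0}, {"fingers": 1, "tx": 0, "ty": 0, "tz": 0, "ax": 0, "ay": 0, "az": 0}, {"fingers": 1, "tx": 0, "ty": 0, "tz": 0, "ax": 0, "ay": 0, "az": 0}, {"fingers": 1, "tx": 0, "ty": 0, "tz": 0, "ax": 0, "ay": 0, "az": 0}]}}

```text
time_s: 26.28
tcp_pos: [0.4495, -0.3564, 0.038]
ee_rot: [[0.002, -1.0, -0.005], [-0.001, -0.005, 1.0], [-1.0, -0.002, -0.001]]
wrist_force: [0.7, 0.3, 0.0]
gripper_width: 0.71
```

>>> {"api": "play_rows", "payload": {"commands": [{"fingers": 1, "tx": 0, "ty": 0, "tz": 0, "ax": 0, "ay": 0, "az": 0}, {"fingers": 1, "tx": 0, "ty": 0, "tz": 0, "ax": 0, "ay": 0, "az": 0}, {"fingers": 1, "tx": 0, "ty": 0, "tz": 0, "ax": 0, "ay": 0, "az": 0}, {"fingers": 1, "tx": 0, "ty": 0, "tz": 0, "ax": 0, "ay": 0, "az": 0}, {"fingers": 1, "tx": 0, "ty": 0, "tz": 0, "ax": 0, "ay": 0, "az": 0}]}}

```text
time_s: 26.7
tcp_pos: [0.4484, -0.356, 0.0369]
ee_rot: [[-0.001, -1.0, -0.005], [0.0, -0.005, 1.0], [-1.0, 0.001, 0.0]]
wrist_force: [-1.1, 0.6, 2.4]
gripper_width: 0.381
```

>>> {"api": "play_rows", "payload": {"commands": [{"fingers": 1, "tx": 0, "ty": 0, "tz": 0, "ax": 0, "ay": 0, "az": 0}, {"fingers": 1, "tx": 0, "ty": 0, "tz": 0, "ax": 0, "ay": 0, "az": 0}, {"fingers": 1, "tx": 0, "ty": 0, "tz": 0, "ax": 0, "ay": 0, "az": 0}]}}

```text
time_s: 26.95
tcp_pos: [0.4483, -0.356, 0.0369]
ee_rot: [[-0.001, -1.0, -0.005], [0.0, -0.005, 1.0], [-1.0, 0.001, 0.0]]
wrist_force: [-2.7, 0.5, 2.9]
gripper_width: 0.381
```

>>> {"api": "play_rows", "payload": {"commands": [{"fingers": 1, "tx": -0.03, "ty": 0, "tz": 0, "ax": 0, "ay": 0, "az": 0}, {"fingers": 1, "tx": -0.065, "ty": 0, "tz": 0, "ax": 0, "ay": 0, "az": 0}, {"fingers": 1, "tx": -0.1, "ty": 0, "tz": 0, "ax": 0, "ay": 0, "az": 0}, {"fingers": 1, "tx": -0.13, "ty": 0, "tz": 0, "ax": 0, "ay": 0, "az": 0}, {"fingers": 1, "tx": -0.137, "ty": 0, "tz": 0, "ax": 0, "ay": 0, "az": 0}]}}

```text
time_s: 27.37
tcp_pos: [0.4515, -0.3573, 0.1436]
ee_rot: [[0.008, -1.0, -0.005], [-0.004, -0.006, 1.0], [-1.0, -0.008, -0.004]]
wrist_force: [0.1, -0.4, -0.3]
gripper_width: 0.382
```

>>> {"api": "play_rows", "payload": {"commands": [{"fingers": 1, "tx": 0, "ty": -0.014, "tz": 0.04, "ax": 0, "ay": 0, "az": 0}, {"fingers": 1, "tx": 0, "ty": -0.028, "tz": 0.08, "ax": 0, "ay": 0, "az": 0}, {"fingers": 1, "tx": 0, "ty": -0.042, "tz": 0.121, "ax": 0, "ay": 0, "az": 0}, {"fingers": 1, "tx": 0, "ty": -0.056, "tz": 0.162, "ax": 0, "ay": 0, "az": 0}, {"fingers": 1, "tx": 0, "ty": -0.07, "tz": 0.203, "ax": 0, "ay": 0, "az": 0}]}}

```text
time_s: 27.78
tcp_pos: [0.5008, -0.202, 0.1385]
ee_rot: [[-0.0, -1.0, -0.004], [0.001, -0.004, 1.0], [-1.0, 0.0, 0.001]]
wrist_force: [-0.4, -0.2, -0.1]
gripper_width: 0.379
```

>>> {"api": "play_rows", "payload": {"commands": [{"fingers": 1, "tx": 0, "ty": -0.014, "tz": 0.04, "ax": 0, "ay": 0, "az": 0}, {"fingers": 1, "tx": 0, "ty": -0.028, "tz": 0.08, "ax": 0, "ay": 0, "az": 0}, {"fingers": 1, "tx": 0, "ty": -0.042, "tz": 0.121, "ax": 0, "ay": 0, "az": 0}, {"fingers": 1, "tx": 0, "ty": -0.056, "tz": 0.162, "ax": 0, "ay": 0, "az": 0}, {"fingers": 1, "tx": 0, "ty": -0.07, "tz": 0.203, "ax": 0, "ay": 0, "az": 0}]}}

```text
time_s: 28.2
tcp_pos: [0.5526, -0.0493, 0.1385]
ee_rot: [[-0.001, -1.0, -0.004], [0.0, -0.004, 1.0], [-1.0, 0.001, 0.0]]
wrist_force: [-0.3, -0.4, -0.8]
gripper_width: 0.378
```

>>> {"api": "play_rows", "payload": {"commands": [{"fingers": 1, "tx": 0, "ty": -0.014, "tz": 0.04, "ax": 0, "ay": 0, "az": 0}, {"fingers": 1, "tx": 0, "ty": -0.028, "tz": 0.08, "ax": 0, "ay": 0, "az": 0}, {"fingers": 1, "tx": 0, "ty": -0.042, "tz": 0.121, "ax": 0, "ay": 0, "az": 0}, {"fingers": 1, "tx": 0, "ty": -0.056, "tz": 0.162, "ax": 0, "ay": 0, "az": 0}, {"fingers": 1, "tx": 0, "ty": -0.07, "tz": 0.203, "ax": 0, "ay": 0, "az": 0}]}}

```text
time_s: 28.62
tcp_pos: [0.6043, 0.1032, 0.1382]
ee_rot: [[-0.001, -1.0, -0.005], [0.0, -0.005, 1.0], [-1.0, 0.001, 0.0]]
wrist_force: [0.3, -0.1, -1.1]
gripper_width: 0.38
```

>>> {"api": "play_rows", "payload": {"commands": [{"fingers": 1, "tx": 0, "ty": 0, "tz": 0, "ax": 0, "ay": 0, "az": 0}, {"fingers": 1, "tx": 0, "ty": 0, "tz": 0, "ax": 0, "ay": 0, "az": 0}, {"fingers": 1, "tx": 0, "ty": 0, "tz": 0, "ax": 0, "ay": 0, "az": 0}]}}

```text
time_s: 28.87
tcp_pos: [0.6036, 0.1013, 0.1383]
ee_rot: [[-0.002, -1.0, -0.005], [-0.0, -0.005, 1.0], [-1.0, 0.002, -0.0]]
wrist_force: [0.2, 1.0, -0.8]
gripper_width: 0.381
```

>>> {"api": "play_rows", "payload": {"commands": [{"fingers": 1, "tx": 0.04, "ty": 0, "tz": 0, "ax": 0, "ay": 0, "az": 0}, {"fingers": 1, "tx": 0.08, "ty": 0, "tz": 0, "ax": 0, "ay": 0, "az": 0}, {"fingers": 1, "tx": 0.105, "ty": 0, "tz": 0, "ax": 0, "ay": 0, "az": 0}, {"fingers": 1, "tx": 0.119, "ty": 0, "tz": 0, "ax": 0, "ay": 0, "az": 0}, {"fingers": 1, "tx": 0.125, "ty": 0, "tz": 0, "ax": 0, "ay": 0, "az": 0}]}}

```text
time_s: 29.28
tcp_pos: [0.603, 0.0998, 0.0438]
ee_rot: [[-0.003, -1.0, -0.003], [-0.001, -0.003, 1.0], [-1.0, 0.003, -0.001]]
wrist_force: [-0.3, -0.1, -0.9]
gripper_width: 0.384
```

>>> {"api": "play_rows", "payload": {"commands": [{"fingers": 1, "tx": 0.002, "ty": 0, "tz": 0, "ax": 0, "ay": 0, "az": 0}, {"fingers": 1, "tx": 0.004, "ty": 0, "tz": 0, "ax": 0, "ay": 0, "az": 0}, {"fingers": 1, "tx": 0.006, "ty": 0, "tz": 0, "ax": 0, "ay": 0, "az": 0}, {"fingers": 1, "tx": 0.008, "ty": 0, "tz": 0, "ax": 0, "ay": 0, "az": 0}, {"fingers": 1, "tx": 0.008, "ty": 0, "tz": 0, "ax": 0, "ay": 0, "az": 0}]}}

```text
time_s: 29.7
tcp_pos: [0.6046, 0.1016, 0.0405]
ee_rot: [[0.001, -1.0, -0.005], [0.001, -0.005, 1.0], [-1.0, -0.001, 0.001]]
wrist_force: [0.1, -0.0, -1.2]
gripper_width: 0.38
```

>>> {"api": "play_rows", "payload": {"commands": [{"fingers": -1, "tx": 0, "ty": 0, "tz": 0, "ax": 0, "ay": 0, "az": 0}, {"fingers": -1, "tx": 0, "ty": 0, "tz": 0, "ax": 0, "ay": 0, "az": 0}, {"fingers": -1, "tx": 0, "ty": 0, "tz": 0, "ax": 0, "ay": 0, "az": 0}, {"fingers": -1, "tx": 0, "ty": 0, "tz": 0, "ax": 0, "ay": 0, "az": 0}, {"fingers": -1, "tx": 0, "ty": 0, "tz": 0, "ax": 0, "ay": 0, "az": 0}]}}

```text
time_s: 30.12
tcp_pos: [0.6044, 0.1015, 0.04]
ee_rot: [[0.0, -1.0, -0.005], [0.0, -0.005, 1.0], [-1.0, -0.0, 0.0]]
wrist_force: [-0.8, -0.2, 0.4]
gripper_width: 0.668
```

>>> {"api": "play_rows", "payload": {"commands": [{"fingers": -1, "tx": -0.03, "ty": 0, "tz": 0, "ax": 0, "ay": 0, "az": 0}, {"fingers": -1, "tx": -0.07, "ty": 0, "tz": 0, "ax": 0, "ay": 0, "az": 0}, {"fingers": -1, "tx": -0.12, "ty": 0, "tz": 0, "ax": 0, "ay": 0, "az": 0}, {"fingers": -1, "tx": -0.17, "ty": 0, "tz": 0, "ax": 0, "ay": 0, "az": 0}, {"fingers": -1, "tx": -0.2, "ty": 0, "tz": 0, "ax": 0, "ay": 0, "az": 0}]}}

```text
time_s: 30.53
tcp_pos: [0.6058, 0.1017, 0.1945]
ee_rot: [[0.006, -1.0, -0.005], [0.001, -0.005, 1.0], [-1.0, -0.006, 0.001]]
wrist_force: [1.0, 0.3, 0.6]
gripper_width: 0.981
```

>>> {"api": "play_rows", "payload": {"commands": [{"fingers": -1, "tx": 0, "ty": 0.12, "tz": 0.2, "ax": 0, "ay": 0, "az": 0}, {"fingers": -1, "tx": 0, "ty": 0.12, "tz": 0.2, "ax": 0, "ay": 0, "az": 0}, {"fingers": -1, "tx": 0, "ty": 0.12, "tz": 0.2, "ax": 0, "ay": 0, "az": 0}, {"fingers": -1, "tx": 0, "ty": 0.12, "tz": 0.2, "ax": 0, "ay": 0, "az": 0}, {"fingers": -1, "tx": 0, "ty": 0.12, "tz": 0.2, "ax": 0, "ay": 0, "az": 0}]}}

```text
time_s: 30.95
tcp_pos: [0.5111, 0.2549, 0.1902]
ee_rot: [[0.0, -1.0, -0.009], [0.001, -0.009, 1.0], [-1.0, -0.0, 0.001]]
wrist_force: [-0.4, -0.8, -0.0]
gripper_width: 1.002
```

>>> {"api": "play_rows", "payload": {"commands": [{"fingers": -1, "tx": 0, "ty": 0.12, "tz": 0.22, "ax": 0, "ay": 0, "az": 0}, {"fingers": -1, "tx": 0, "ty": 0.12, "tz": 0.22, "ax": 0, "ay": 0, "az": 0}, {"fingers": -1, "tx": 0, "ty": 0.12, "tz": 0.22, "ax": 0, "ay": 0, "az": 0}, {"fingers": -1, "tx": 0, "ty": 0.12, "tz": 0.22, "ax": 0, "ay": 0, "az": 0}, {"fingers": -1, "tx": 0, "ty": 0.12, "tz": 0.22, "ax": 0, "ay": 0, "az": 0}]}}

```text
time_s: 31.37
tcp_pos: [0.4209, 0.4189, 0.19]
ee_rot: [[0.001, -1.0, -0.008], [0.001, -0.008, 1.0], [-1.0, -0.001, 0.001]]
wrist_force: [0.5, 0.7, 0.5]
gripper_width: 0.997
```

```bash
python3 - <<'E'
from h import *
t=viewer.capture('top')
for n,z in [('squat_spool',.035),('needle_box',.033),('pin_tin',.033),('tall_spool',.067),('glue_bottle',.04),('button_jar',.026),('thimble_stand',.015)]:
    for d in spotter.find_in(n,t)[:1]: print(n,round(d['score'],2),np.round(d['uv']),np.round(onz(t,d['uv'],z),3))
q=viewer.capture('side')
b=cv2.resize(t['image'][125:250,160:460],(800,333),interpolation=cv2.INTER_CUBIC)
a=cv2.resize(q['image'][150:270,220:440],(458,250),interpolation=cv2.INTER_CUBIC)
im=np.zeros((590,800,3),np.uint8);im[:333]=b;im[338:588,:458]=a
cv2.imwrite('pics/f.png',im[...,::-1]);print(r.sense()['time_s'])
E
```

```text
squat_spool 0.81 [248. 163.] [0.605 0.182 0.035]
needle_box 0.84 [354. 163.] [ 0.607 -0.069  0.033]
pin_tin 0.88 [417. 155.] [ 0.629 -0.221  0.033]
tall_spool 0.73 [389. 154.] [ 0.624 -0.148  0.067]
glue_bottle 0.61 [281. 164.] [0.601 0.103 0.04 ]
button_jar 0.72 [180. 227.] [0.451 0.34  0.026]
thimble_stand 0.95 [376. 229.] [ 0.451 -0.125  0.015]
31.8167
```

View pics/f.png

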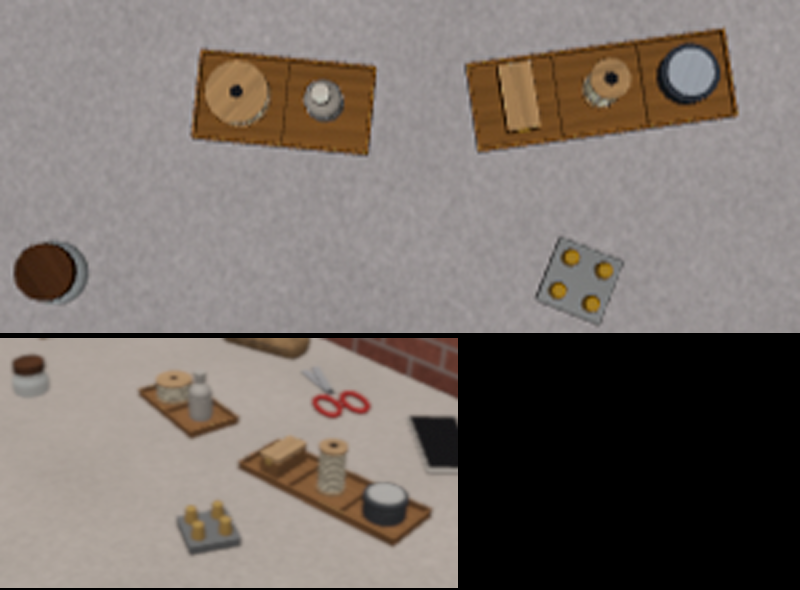

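Both pictures show all five things upright, one to a pocket. The jar and thimble stand are where they were, and the arm is clear, so I'm handing in.

```bash
python3 -c "
from station import job
print(job.finish_job())"
```

```text
the job is handed in; nothing more can be done
None
```

Both sewing kits are made up and the job is handed in, at about 32 s on the robot's clock.

- **Three-pocket tray:** I placed the tall spool in the middle first, then the pin tin and the needle box in the two end pockets.
- **Two-pocket tray:** the squat spool went in next, then the glue bottle.
- **Last checks:** the final top and side pictures show every thing upright in its own pocket. The spotter puts each within about 8 mm of its pocket's middle, with the pin tin furthest off. The tool's position at each release was within about 3 mm.
- **Left alone:** the button jar and thimble stand sit where they were to within the measuring error.
- **Forces:** the highest force reading was about 26 N at the wrist. It came as the tall spool touched the tray floor, so I lowered the later things more gently.
- **Disagreements:** partway through, the spotter gave a few positions up to 2 cm out, most likely because the arm blocked the view. It also once named the button jar as the needle box. In the final pictures, with the arm out of the way, it named everything correctly.

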